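# Fish a terminal cover out from under the charging grille with a trigger reacher

## Robot

A 7-joint arm with a two-finger parallel gripper is mounted at the origin on the work surface. World frame = base frame: x ahead of the robot, y to its left, z up, the work surface at z = 0. Lengths are in m, angles in rad, forces in N, time in s.
With the tool pointing down it reaches from about 0.425 to 0.925 m from the base axis. Payload 6.8 kg.
Tool frame: the origin (TCP) lies between the finger pads; the fingertips stand 25 mm ahead of it and the grasp point (between the pads) lies 6 mm ahead of it; z points along the fingers, y is the direction in which the jaws open and shut (so a half turn about z gives the same grasp; the last joint's range is limited). The gripper opens to 85 mm and grips with 20 to 120 N. Pads are 22 mm wide; open, the fingers measure 114 mm over their backs; the gripper's body (76 mm by 85 mm) begins 54 mm behind the grasp point. The pads swing forward as they close: fully open they stand 13 mm farther back than shut.
Start: joints at [1.218, 0.477, 0.022, 1.555, -0.011, 1.109, -0.083], TCP at [0.164, -0.655, 0.256] pointing down, gripper open.
Joint ranges: [-2.96, 2.96], [-0.34, 2.1], [-1.41, 1.46], [0.24, 2.44], [-1.37, 4.51], [0.17, 1.92], [-2.96, 2.96]. Speed limits (rad/s): [2.39, 2.39, 3.14, 3.14, 3.14, 3.14, 3.14].

## Interface

Orientations are given as a unit quaternion [w, x, y, z].
In Python, from rig import get_obs, viewer, workorder gives the robot as it stands.
- The arm moves only by the tool step_arm, never from a script. Its argument "plan" is a list of rows, each an object of numbers: "tx", "ty", "tz": the shift along the tool's x, y, z in m; "rx", "ry", "rz": the turn, a rotation vector about the tool's x, y, z in degrees; "hand": the closure, from -1 (fully open) to 1 (shut). A call has 1 to 5 rows; each row shifts and turns the commanded pose from where the row before left it, along the tool's axes as they then stand; what a row does not reach is not made up. A row lasts 1/8 s, in which the tool goes at most 62.5 mm and 10.7 degrees, less where a joint would pass 70% of its speed; a pose out of reach is approached as far as the arm can. A call with a gripper value outside its range is refused whole. The fingers move at their own pace and stop on an object; "grip_force" is the grip in N (left out, the last holds). Time passes only in rows, so rows that do not move let the fingers close. It gives the time, the measured TCP pose, the force and the opening at its end, in the units of the state.
- get_obs(): the state, without advancing time (a new reading comes with each control period).
- viewer.camera(name): name is "side" or "top"; returns a dict with "pixels" (420x560x3 uint8, red, green, blue), "depth" (420x560 float32, m along the optical axis (not along the pixel's ray), 0 where there is no reading), "fov_y" (degrees; the focal length in pixels is half the picture's height over the tangent of half this angle, whatever the lens; pixels are square), "cx", "cy" (the principal point, pixels), "R" (3x3) and "t" (3): a world point X has camera coordinates R X + t. Camera axes: x right, y down, z forward; pixel columns grow to the right and rows downward; lengths in m; the calibration is good to about 2 mm. A picture is of the moment at which its call begins.
- workorder.close_job(): hands the job in, once; it reports no verdict.
Trained networks look in a picture, given as the dict that the camera call returned (one of the last four; its "shot" number tells which), for a name from the list of things; names that differ only in an ending like _2 or _b are one class to them, and where a whole thing is asked for, a point or a joint stands for the part that bears it (a point fixed in the world has none). Each returns a list of dicts, best first, with "score" (0 to 1); they miss things now and then, are a little off and sometimes report something else, mostly with a low value. They report only what shows in the picture. A call takes as long as a camera call. They do not tell look-alikes from the thing itself.
- viewer.spot_in(picture, query): "location" ([x, y, z] in m, in world coordinates, good to about 4 mm: the middle of the surface that is visible of it).
- viewer.place_of(picture, query): "location" ([x, y, z] in m, in world coordinates, good to about 4 mm: a listed point, or the origin of a listed thing).
The state is a dict: "time_s": time; "joint_positions": joint angles; "dq": joint speeds; "tau": joint torques, N m; "tool_pos": TCP position; "tool_rot": TCP orientation; "contact_force": force on the tool from outside, world axes, zero at the start; "torque": the same for the moment, N m; "gripper_width": finger opening in m.
Only numpy, scipy, OpenCV 4.12 (cv2) and the standard library are available. Lean on these libraries where they do the work, as an engineer would, in place of code of your own. Each camera call takes 0.05 s, during which the arm holds its last target.

## Task

A dark grey terminal cover has slid under the low grille of the charging plinth. Take the trigger reacher from its rest, reach in with it, squeeze the trigger to close its jaws on the cover, and lay the cover flat in the tray; then put the reacher back on its rest as it was and slide the hatch fully shut against its frame. Leave the other loose things where they are.

Things in the scene. Friction and masses are not known exactly. Their poses are not given: they have to be found in the camera images.
- reacher: Trigger reacher, about 180 mm long, 160 g. Origin: centre of its handle. As it lies on its rest its frame is level: z up, x the horizontal heading of its nose, y left. From the handle a 16 mm square aluminium shaft runs forward (+x), sloping 20 degrees down, to a 66 mm wide crosshead with two jaws. Level, its lowest point (jaw tips) is 63 mm below the origin.
- handle (a point): Grip point, the reacher's origin. Two parallel black plates, 46 mm over their outer faces (facing +y and -y), each 30 x 54 mm. Their length leans 25 degrees, from upper back to lower front: the hand comes along (0.423, 0, -0.906) of the reacher's frame, fingers closing along y. The -y plate is fixed, the +y plate is the trigger.
- trigger (a joint): Trigger plate travel in m: 0 released (jaws open), 0.014 fully squeezed; each jaw moves inward as far. A spring resists with 25 N at 0, 32 N at 0.014: a grip under 25 N holds the reacher, jaws open; 45 to 70 N closes them (the jaws share the excess). Jaws meet the cover at about 0.008. To let go of it, open the hand back to just under 46 mm; the spring keeps the reacher held.
- jaw_tip (a point): Point midway between the jaw tips: 146 mm ahead (x) of the reacher's origin and 53 mm below it. The jaws are flat upright rubber plates, 52 mm long back from here along the sloping shaft line, 22 mm high, 6 mm thick, 44 mm apart when open, 16 mm apart at full squeeze.
- rest: Fixed steel rest, base plate 110 x 110 x 10 mm with two forked saddles (22 mm between prongs, flaring at the top) into which the reacher's shaft drops from above. Origin: centre of the base's underside, on the counter; x is the heading of the resting reacher's nose, z up.
- rest_grip (a point): Where the reacher's origin lies when it rests properly: 56 mm behind (-x) the rest's centre, 120 mm above the counter. Axes: the rest's.
- plinth: Fixed charging plinth. Origin on the counter at the middle of its bay's mouth; x into the bay, y left, z up. The bay is open in front for y -0.135 to 0.14 m, 190 mm deep, floored by the counter (no sill), roofed by steel bars with underside at 113 mm. The rail over the mouth is 16 mm thick, from 105 to 125 mm high. A grey power unit 118 mm high stands to its left.
- hatch (a joint): Opening of the sliding hatch in m along plinth y: 0 shut against the frame post at the right (-y), growing to 0.29 as it slides left. Friction about 2 N.
- hatch_fin (a point): Point on the hatch's upright steel fin, mid-hatch, 150 mm above the counter. Fin: 20 mm along the slide, 16 mm across, from 90 to 175 mm high, its upper 50 mm clear above the rail, with free air on all sides. The hatch panel, 280 mm wide, 120 mm high, hangs just in front of the rail.
- cover: Dark grey bakelite terminal cover lying flat on the counter in the bay, 84 mm long (x), 28 mm wide (y), about 90 g: a base 22 mm high, a 12 mm higher hump over its far (+x) half, a short round spout at the +x end. Origin: centre of the underside. Its near (-x) end points roughly out of the bay (within 20 degrees).
- tray: Fixed shallow aluminium tray, 150 mm (x) by 120 mm (y), 4 mm walls, rim 40 mm above the counter. Origin on the counter under its centre. A red push button (not needed) stands beyond its +x end.
- tray_floor (a point): Centre of the tray's inner floor, 18 mm above the counter.
- busbar: Copper bus bar offcut 95 x 25 x 10 mm, lying flat in the bay beside the cover; leave it there. Origin under its centre.
- spanner: Steel combination spanner 170 mm long lying on the counter; bystander.
- adapter: Brass post adapter, 32 mm across, 60 mm tall, standing; bystander.
- spacer: White nylon bolt spacer, 40 mm across, 60 mm tall, standing; bystander.
- meter: Black hand-held meter 130 x 70 x 30 mm lying on the counter; bystander.
- grease: White jar 60 mm across, 60 mm tall, standing on the plinth's power unit; bystander.
Mind the look-alikes: they are no part of the job. There is more than one size of the tray; the job needs the smaller.

How it is judged:
On the way, in this order (a step that is already met when the one before it is completed fails the run):
1. the reacher, held in the hand with its trigger squeezed, holds the cover clear of the counter in its jaws (height (world z) of cover above 0.012 m and contact force between reacher and cover above 1 N and value of joint trigger above 0.005 m and contact force between the fingers and reacher above 1 N and contact force between the fingers and cover below 0.5 N), for 0.2 s.
2. the cover lies flat in the tray, let go by the jaws (x of cover in the frame of tray between -0.055 and 0.055 m and y of cover in the frame of tray between -0.045 and 0.045 m and height (world z) of cover below 0.024 m and angle between cover's own z axis and vertical below 0.15 rad and contact force between reacher and cover below 0.3 N), for 0.2 s.
At the end, for the whole second after the job is handed in: Cover flat (0.15 rad) and still on the tray floor, origin within 55 mm (x) and 45 mm (y) of the tray's centre; reacher in its rest, handle within 25 mm of its place, within 0.2 rad of level and of the rest's heading; hatch within 8 mm of shut; others moved under 40 mm (x of cover in the frame of tray between -0.055 and 0.055 m and y of cover in the frame of tray between -0.045 and 0.045 m and height (world z) of cover below 0.024 m and angle between cover's own z axis and vertical below 0.15 rad and linear speed of each of cover, reacher below 0.03 m/s and distance between reacher and rest_grip below 0.025 m and angle between the x axis of reacher and the x axis of rest, either way round below 0.2 rad and angle between reacher's own z axis and vertical below 0.2 rad and value of joint hatch below 0.008 m); the robot touches nothing.
It fails at once if a bystander is moved by more than 40 mm (distance of any of busbar, spanner, adapter, spacer, meter, grease from where it was at the start of the episode above 0.04 m).
It also fails if it takes over 62 s, if anything falls off the work surface, if the arm or the gripper's body presses on something with over 40 N, if the wrist force passes 120 N, or if a joint passes its speed limit or range.

## Working session

There is one attempt and no reset: what is moved stays moved. The work goes in short steps, Python scripts to look and compute and a tool call to move; the robot and the scene stay as the last step left them, time stands still between calls to the robot, and variables do not carry over. Pictures are saved under pics/ and viewed, and the job is handed in when it is done.

Besides the shell and the picture viewer there is one more tool, called after "Request:" as name([rows], argument=value, ...), one row to a line, values as JSON. step_arm: Moves the arm, as the interface text tells. Its arguments: {"type":"object","properties":{"plan":{"type":"array","items":{"type":"object","properties":{"tx":{"type":"number"},"ty":{"type":"number"},"tz":{"type":"number"},"rx":{"type":"number"},"ry":{"type":"number"},"rz":{"type":"number"},"hand":{"type":"number"}}}},"grip_force":{"type":"number"}},"required":["plan"]}

```bash
ls; mkdir -p pics; python3 - <<'E'
from rig import get_obs, viewer, workorder
import cv2,pickle
print(get_obs())
for n in("side","top"):
    p=viewer.camera(n); cv2.imwrite(f"pics/{n}0.png",p["pixels"][:,:,::-1]); print(n,p["fov_y"],p["cx"],p["cy"],p["R"],p["t"],p["shot"])
    pickle.dump(p,open(f"{n}0.pkl","wb"))
    for q in["reacher","handle","jaw_tip","rest","rest_grip","plinth","hatch","hatch_fin","cover","tray","tray_floor","busbar"]:
        print(q,[( [round(float(v),3) for v in d["location"]],round(d["score"],2)) for d in viewer.place_of(p,q)][:4])
E
```

```text
pics
{'time_s': 0.0, 'joint_positions': array([ 1.2178919 ,  0.47779733,  0.02233289,  1.5564441 , -0.01149642,
        1.10928421, -0.08313103]), 'dq': array([-3.29496803e-04,  1.90273459e-04, -6.39321690e-04,  4.73472148e-04,
       -4.13118772e-04,  7.93773191e-04,  4.68692638e-05]), 'tau': array([-1.12081816e-03, -5.96445429e+01,  1.60797179e+00, -2.81195426e+01,
        1.25261623e-02,  9.51884984e-03, -1.75458820e-05]), 'tool_pos': array([ 0.16345946, -0.65435379,  0.2553305 ]), 'tool_rot': array([-8.85031462e-04,  9.92517895e-01,  1.22095916e-01, -1.76419777e-04]), 'contact_force': array([-0.19632636,  1.23445165,  0.27357509]), 'torque': array([-0.01778256, -0.0039544 ,  0.00360754]), 'gripper_width': 0.08564659737542896}
side 45.318921726353246 289.8834533118116 210.1023275558916 [[ 0.99298257 -0.11620494  0.02195505]
 [-0.05913706 -0.64868638 -0.75875476]
 [ 0.10241299  0.7521319  -0.65100629]] [-0.44482854  0.12602126  1.30436122] 1
reacher [([0.434, -0.33, 0.119], 0.77), ([0.356, 0.195, -0.003], 0.66)]
handle [([0.432, -0.328, 0.12], 0.59)]
jaw_tip [([0.564, -0.377, 0.065], 0.93), ([0.728, 0.272, 0.118], 0.44)]
rest []
rest_grip [([0.38, -0.143, -0.002], 0.6), ([0.6, -0.207, -0.003], 0.54)]
plinth [([0.661, 0.078, -0.001], 0.94)]Traceback (most recent call last):
  File "<stdin>", line 8, in <module>
ValueError: it knows: adapter, busbar, cover, grease, handle, hatch_fin, jaw_tip, meter, plinth, reacher, rest, rest_grip, spacer, spanner, tray, tray_floor
```

```bash
python3 - <<'E'
from rig import get_obs, viewer, workorder
import cv2,pickle
for n in("side","top"):
    p=viewer.camera(n); cv2.imwrite(f"pics/{n}1.png",p["pixels"][:,:,::-1])
    if n=="top":print(n,p["fov_y"],p["cx"],p["cy"],p["R"],p["t"],p["shot"])
    pickle.dump(p,open(f"{n}1.pkl","wb"))
    for q in["reacher","handle","jaw_tip","rest","rest_grip","plinth","hatch_fin","cover","tray","tray_floor","busbar","spanner","meter","adapter","spacer","grease"]:
        print(q,[( [round(float(v),3) for v in d["location"]],round(d["score"],2)) for d in viewer.place_of(p,q)][:4])
E
```

```text
reacher [([0.433, -0.329, 0.12], 0.84), ([0.709, 0.144, 0.005], 0.67)]
handle [([0.434, -0.328, 0.121], 0.58), ([0.728, 0.276, 0.117], 0.57), ([0.381, -0.142, -0.002], 0.36)]
jaw_tip [([0.564, -0.381, 0.065], 0.66)]
rest [([0.483, -0.346, -0.0], 0.7), ([0.563, -0.382, 0.067], 0.47)]
rest_grip []
plinth [([0.661, 0.078, 0.002], 0.94)]
hatch_fin [([0.618, 0.343, 0.151], 0.55)]
cover [([0.71, 0.144, 0.001], 0.6), ([0.595, -0.204, -0.001], 0.22)]
tray [([0.153, -0.308, -0.001], 0.75), ([0.6, -0.21, 0.001], 0.73)]
tray_floor [([0.598, -0.207, 0.018], 0.82), ([0.158, -0.314, 0.026], 0.6), ([0.729, 0.275, 0.116], 0.38)]
busbar []
spanner [([0.358, 0.195, -0.003], 0.71), ([0.38, -0.142, 0.0], 0.26)]
meter [([0.372, 0.435, 0.003], 0.75), ([0.355, 0.197, -0.001], 0.67)]
adapter [([0.647, -0.395, 0.004], 0.65), ([0.597, -0.207, 0.017], 0.38), ([0.432, -0.329, 0.123], 0.35)]
spacer [([0.382, -0.144, 0.001], 0.93)]
grease [([0.729, 0.279, 0.119], 0.74), ([0.43, -0.328, 0.122], 0.73), ([0.433, -0.332, 0.118], 0.64)]
top 52.11717737438623 282.6026616969901 208.48558397705057 [[-0.02898974 -0.999455
[... 353 characters left out ...]
rest_grip [([0.434, -0.33, 0.123], 0.61)]
plinth [([0.659, 0.081, 0.001], 0.62)]
hatch_fin [([0.618, 0.341, 0.149], 0.95)]
cover [([0.71, 0.142, 0.001], 0.79), ([0.57, -0.382, 0.067], 0.25)]
tray [([0.156, -0.308, -0.003], 0.94), ([0.598, -0.207, 0.001], 0.76)]
tray_floor [([0.153, -0.311, 0.022], 0.83), ([0.601, -0.206, 0.019], 0.69), ([0.715, 0.021, 0.001], 0.59)]
busbar [([0.716, 0.021, 0.001], 0.51), ([0.597, -0.208, 0.018], 0.22)]
spanner [([0.356, 0.189, 0.0], 0.65), ([0.598, -0.207, -0.002], 0.44)]
meter [([0.368, 0.435, 0.002], 0.83)]
adapter [([0.644, -0.394, 0.005], 0.65)]
spacer [([0.432, -0.333, 0.122], 0.73), ([0.384, -0.135, 0.001], 0.66)]
grease [([0.731, 0.274, 0.117], 0.91)]
```

View pics/side0.png

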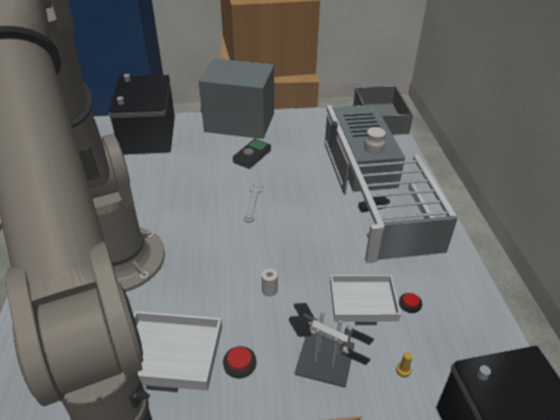

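```bash
ls pics
```

```text
side0.png
side1.png
top1.png
```

View pics/top1.png

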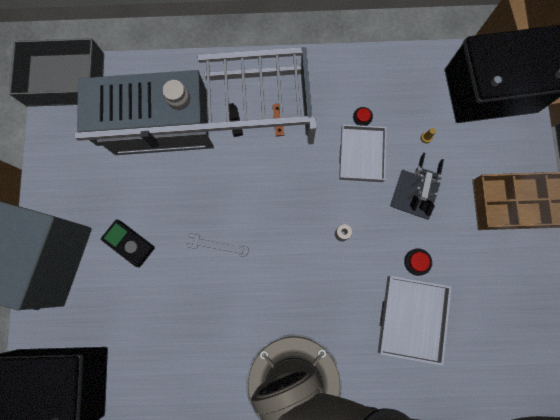

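The dark piece in the bay at top px (236,120) is the candidate cover. The orange bar at (278,120) is the busbar. The trays are at (363,153), which looks smaller, and (415,320). The reacher is at (425,188). I'll check these in close crops.

```bash
cat > h.py <<'E'
import numpy as np,cv2,pickle
def K(p):
    f=210/np.tan(np.radians(p["fov_y"])/2); return f
def unproj_z(p,u,v,z):
    f=K(p);d=np.array([(u-p["cx"])/f,(v-p["cy"])/f,1.]);R=np.array(p["R"]);t=np.array(p["t"])
    C=-R.T@t; w=R.T@d; s=(z-C[2])/w[2]; return C+s*w
def cloud(p):
    f=K(p);v,u=np.mgrid[0:420,0:560];Z=p["depth"]
    X=np.stack([(u-p["cx"])/f*Z,(v-p["cy"])/f*Z,Z],-1)-np.array(p["t"])
    return X@np.array(p["R"])
def proj(p,X):
    c=np.array(p["R"])@np.array(X)+np.array(p["t"]);f=K(p);return c[0]/c[2]*f+p["cx"],c[1]/c[2]*f+p["cy"]
E
python3 - <<'E'
from h import *
for n,(u0,v0,u1,v1) in {"top":(190,40,330,145),"side":(300,90,460,210)}.items():
    p=pickle.load(open(n+"1.pkl","rb"));im=p["pixels"][v0:v1,u0:u1,::-1]
    im=cv2.convertScaleAbs(im,alpha=1.8,beta=20)
    cv2.imwrite(f"pics/{n}_bay.png",cv2.resize(im,None,fx=5,fy=5,interpolation=cv2.INTER_CUBIC))
p=pickle.load(open("top1.pkl","rb"))
im=cv2.resize(p["pixels"][110:230,320:460,::-1],None,fx=5,fy=5,interpolation=cv2.INTER_CUBIC);cv2.imwrite("pics/top_rest.png",im)
for n in("top","side"):
    p=pickle.load(open(n+"1.pkl","rb"));X=cloud(p);c=p["pixels"].astype(int)
    # tray rims z 0.034-0.044
    for nm,cx,cy,z0,z1,r in [("tray",.598,-.207,.034,.044,.12),("bigtray",.155,-.309,.034,.06,.2)]:
        m=(abs(X[...,2]-(z0+z1)/2)<(z1-z0)/2)&(np.hypot(X[...,0]-cx,X[...,1]-cy)<r)
        print(n,nm,m.sum(),cv2.minAreaRect(X[m][:,:2].astype(np.float32)))
    m=(X[...,0]>.6)&(X[...,0]<.85)&(X[...,1]>.09)&(X[...,1]<.2)&(X[...,2]<.06)&(X[...,2]>.008)
    P=X[m];print(n,"cover",m.sum(),P.min(0),P.max(0),np.median(P,0)); print(cv2.minAreaRect(P[:,:2].astype(np.float32)))
    # reacher jaws / high points
    m=(np.hypot(X[...,0]-.49,X[...,1]+.35)<.13)&(X[...,2]>.04)&(X[...,2]<.17)
    P=X[m];l=cv2.fitLine(P[:,:2].astype(np.float32),cv2.DIST_HUBER,0,.01,.01).ravel();print(n,"reacher",l,np.degrees(np.arctan2(l[1],l[0])))
    m=(abs(X[...,0]-.66)<.09)&(abs(X[...,1]-.0)<.14)&(abs(X[...,2]-.125)<.006)
    P=X[m];l=cv2.fitLine(P[:,:2].astype(np.float32),cv2.DIST_HUBER,0,.01,.01).ravel();print(n,"rail",m.sum(),l,np.degrees(np.arctan2(l[1],l[0])))
E
```

```text
top tray 342 ((0.6007601022720337, -0.2077939510345459), (0.12101204693317413, 0.1528957635164261), 84.6541976928711)
top bigtray 935 ((0.1755184531211853, -0.3131186068058014), (0.15690313279628754, 0.23352181911468506), 78.52818298339844)
top cover 393 [0.66663109 0.09067478 0.0081761 ] [0.84987343 0.19945387 0.0384711 ] [0.74288998 0.14352996 0.02614797]
((0.7582502365112305, 0.14507567882537842), (0.10877860337495804, 0.1832362413406372), 89.99266815185547)
top reacher [ 0.9662005  -0.2577919   0.48319298 -0.34585255] -14.939081
top rail 949 [ 1.2769933e-01 -9.9181294e-01  6.7173564e-01 -4.1589962e-04] -82.66333
side tray 492 ((0.5974932312965393, -0.20925885438919067), (0.12660567462444305, 0.15071508288383484), 84.57339477539062)
side bigtray 1243 ((0.15339386463165283, -0.31106486916542053), (0.15988649427890778, 0.1943819373846054), 78.58277130126953)
side cover 321 [0.63008908 0.09008176 0.00832318] [0.84962311 0.19997704 0.04090723] [0.73745575 0.13639105 0.0226333 ]
((0.7397094964981079, 0.14504554867744446), (0.1080562025308609, 0.22015848755836487), 89.49829864501953)
side reacher [ 0.9773569  -0.21159732  0.46452838 -0.35118604] -12.215976
side rail 601 [ 0.04467867 -0.9990014   0.6613282   0.00717411] -87.43925
```

View pics/top_bay.png

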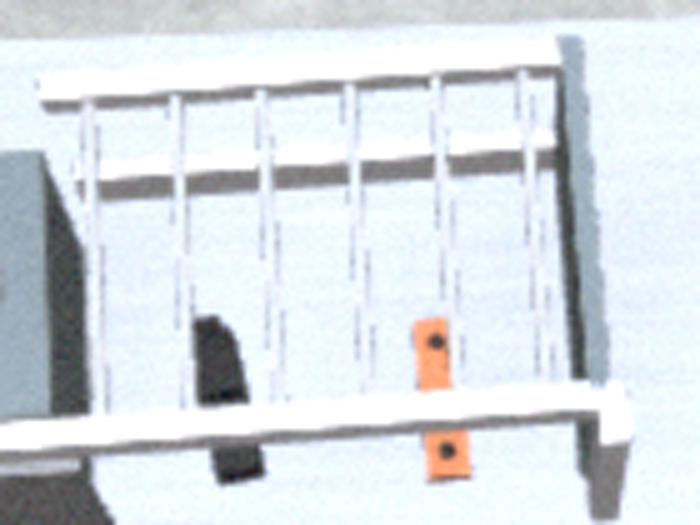

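View pics/side_bay.png

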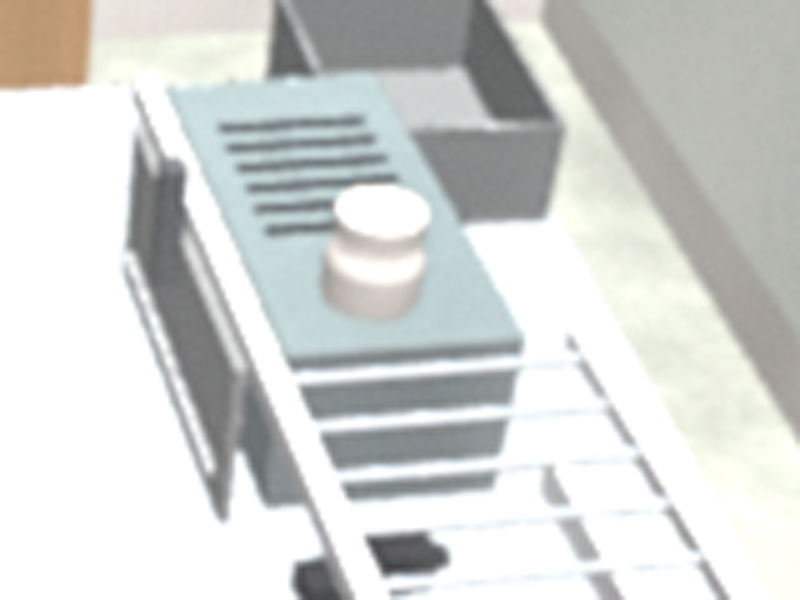

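View pics/top_rest.png

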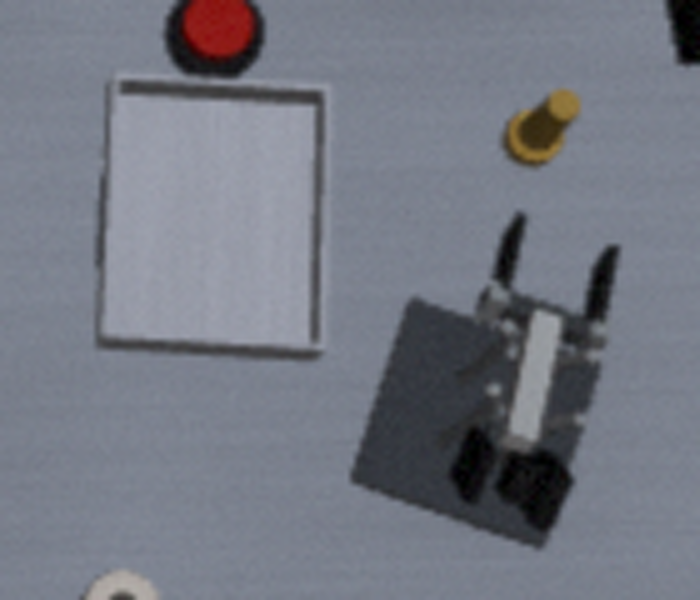

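```bash
python3 - <<'E'
from h import *
p=pickle.load(open("top1.pkl","rb"))
a=unproj_z(p,424.2,153,.078);b=unproj_z(p,442.8,159.4,.078);d=b-a
print("jaws",a,b,np.linalg.norm(d),"heading",np.degrees(np.arctan2(d[1],d[0]))+90,(a+b)/2)
# shaft top strip sides: shaft px (529,314)->(520..), front/back centers
# base plate corners at z=.01
for u,v in [(415,298),(352,480),(543,548)]:
    print("base",unproj_z(p,320+u/5,110+v/5,.01))
# cover near end corners (bottom z~0.0, top z .022)
cc=lambda u,v,z:unproj_z(p,190+u/5,40+v/5,z).round(4)
for nm,u,v in [("nearL",218,483),("nearR",264,476),("farL",194,320),("farRtip",222,318),("farR",240,360),("nearLtop@rail",213,445),("nearRtop@rail",256,437)]:
    print(nm,cc(u,v,0),cc(u,v,.022),cc(u,v,.034))
# busbar corners
for u,v in [(432,480),(470,474),(414,322),(446,318)]: print("bus",cc(u,v,.01))
# rail front/top edges z=.125
for u,v in [(0,425),(600,382),(0,455),(600,412)]: print("rail",cc(u,v,.125))
for u,v in [(577,480),(590,516),(612,516)]: print("post foot",cc(u,v,0))
for u,v in [(575,60),(555,40),(40,78)]: print("back",cc(u,v,.125))
# colour mask for cover in both cams
for n in("top","side"):
    p=pickle.load(open(n+"1.pkl","rb"));X=cloud(p);g=p["pixels"].max(-1)
    m=(X[...,0]>.62)&(X[...,0]<.85)&(X[...,1]>.09)&(X[...,1]<.2)&(X[...,2]<.06)&(g<60)&(X[...,2]>0.01)
    P=X[m];r=cv2.minAreaRect(P[:,:2].astype(np.float32));print(n,m.sum(),r,np.percentile(P[:,2],[5,50,95]))
    m=(p["pixels"][...,0].astype(int)-p["pixels"][...,2]>50)&(X[...,0]>.62)&(X[...,0]<.85)&(abs(X[...,1])<.08)
    P=X[m];r=cv2.minAreaRect(P[:,:2].astype(np.float32));print(n,"bus",m.sum(),r)
E
```

```text
jaws [ 0.57841405 -0.35921114  0.078     ] [ 0.55947909 -0.40579859  0.078     ] 0.050288398734002204 heading -22.118750304552123 [ 0.56894657 -0.38250487  0.078     ]
base [ 0.553832   -0.31967393  0.01      ]
base [ 0.45298597 -0.27752618  0.01      ]
base [ 0.41245326 -0.37732     0.01      ]
nearL [0.6692 0.1485 0.    ] [0.6611 0.1458 0.022 ] [0.6567 0.1443 0.034 ]
nearR [0.6724 0.1223 0.    ] [0.6643 0.1201 0.022 ] [0.6599 0.1188 0.034 ]
farL [0.7682 0.1616 0.    ] [0.7583 0.1586 0.022 ] [0.7529 0.1569 0.034 ]
farRtip [0.7689 0.1454 0.    ] [0.7589 0.1427 0.022 ] [0.7535 0.1412 0.034 ]
farR [0.7428 0.1353 0.    ] [0.7334 0.1328 0.022 ] [0.7282 0.1314 0.034 ]
nearLtop@rail [0.692  0.1512 0.    ] [0.6835 0.1484 0.022 ] [0.6789 0.1469 0.034 ]
nearRtop@rail [0.6959 0.1266 0.    ] [0.6874 0.1243 0.022 ] [0.6827 0.123  0.034 ]
bus [0.6631 0.0268 0.01  ]
bus [0.6659 0.0053 0.01  ]
bus [0.758  0.0345 0.01  ]
bus [0.7597 0.0162 0.01  ]
rail [0.6583 0.244  0.125 ]
rail [ 0.6707 -0.0626  0.125 ]
rail [0.6422 0.2439 0.125 ]
rail [ 0.6545 -0.0619  0.125 ]
post foot [ 0.6639 -0.0552  0.    ]
post foot [ 0.6423 -0.0617  0.    ]
post foot [ 0.6419 -0.0741  0.    ]
back [ 0.8498 -0.0567  0.125 ]
back [ 0.8617 -0.0467  0.125 ]
back [0.8503 0.2248 0.125 ]
top 215 ((0.757429301738739, 0.14374485611915588), (0.18043610453605652, 0.10468120127916336), 1.963897943496704) [0.01459525 0.02988958 0.03657124]
top bus 130 ((0.7142945528030396, 0.021022696048021317), (0.09515988826751709, 0.022988563403487206), 3.949481964111328)
side 143 ((0.7114027738571167, 0.1355789601802826), (0.09146211296319962, 0.027826668694615364), 9.379755973815918) [0.01235206 0.02389993 0.03463312]
side bus 4 ((0.6654772162437439, 0.022975625470280647), (0.009399063885211945, 0.0028324180748313665), 73.2603988647461)
```

The smaller tray is confirmed: its rim measures 0.121 x 0.152 m and its centre is (0.599,-0.208). The dark piece with the hump at its far half and the spout is the cover, at about (0.711,0.141) with yaw about 7°. The reacher handle is at (0.431,-0.328,0.12), heading about -22.5°.

```bash
cat >> h.py <<'E'
from scipy.spatial.transform import Rotation as Ro
def Rq(q): return Ro.from_quat([q[1],q[2],q[3],q[0]])
def toolR(psi):  # psi deg reacher heading (level)
    c,s=np.cos(np.radians(psi)),np.sin(np.radians(psi));X=np.array([c,s,0]);Y=np.array([-s,c,0]);Z=np.array([0,0,1.])
    a=np.radians(25);z=np.sin(a)*X-np.cos(a)*Z;y=-Y;x=np.cross(y,z);return Ro.from_matrix(np.stack([x,y,z],1))
def downR(psi):
    c,s=np.cos(np.radians(psi)),np.sin(np.radians(psi));return Ro.from_matrix(np.array([[c,s,0],[s,-c,0],[0,0,-1.]]))
def tcp_for(org,psi,back=0): return np.array(org)-(0.006+back)*toolR(psi).as_matrix()[:,2]
def plan(pos,R,n,start=None):
    """n rows from measured pose; prints rows in tool axes"""
    from rig import get_obs
    if start is None:
        o=get_obs();p0=np.array(o["tool_pos"]);R0=Rq(o["tool_rot"])
    else: p0,R0=start
    rv=(R0.inv()*R).as_rotvec()
    print("total turn",np.degrees(rv).round(1),"shift",(pos-p0).round(3))
    for i in range(n):
        Ri=R0*Ro.from_rotvec(rv*i/n); d=Ri.inv().apply((pos-p0)/n); w=np.degrees(rv/n)
        print("t",d.round(4),"r",w.round(2))
    return pos,R
E
python3 - <<'E'
from h import *
plan(tcp_for([.431,-.328,.12],-22.5,.13),toolR(-22.5),6)
E
```

```text
total turn [-8.  24.1 35.9] shift [ 0.214  0.349 -0.013]
t [ 0.0487 -0.0478  0.0022] r [-1.33  4.02  5.99]
t [ 0.0433 -0.0526  0.0042] r [-1.33  4.02  5.99]
t [ 0.0372 -0.057   0.0058] r [-1.33  4.02  5.99]
t [ 0.0306 -0.0607  0.0068] r [-1.33  4.02  5.99]
t [ 0.0236 -0.0637  0.0073] r [-1.33  4.02  5.99]
t [ 0.0163 -0.0659  0.0072] r [-1.33  4.02  5.99]
```

```bash
python3 - <<'E'
from h import *
plan(tcp_for([.431,-.328,.12],-22.5,.13),toolR(-22.5),10)
E
```

```text
total turn [-8.  24.1 35.9] shift [ 0.214  0.349 -0.013]
t [ 0.0292 -0.0287  0.0013] r [-0.8   2.41  3.59]
t [ 0.0273 -0.0305  0.0021] r [-0.8   2.41  3.59]
t [ 0.0253 -0.0321  0.0028] r [-0.8   2.41  3.59]
t [ 0.0231 -0.0337  0.0033] r [-0.8   2.41  3.59]
t [ 0.0208 -0.0351  0.0038] r [-0.8   2.41  3.59]
t [ 0.0183 -0.0364  0.0041] r [-0.8   2.41  3.59]
t [ 0.0158 -0.0375  0.0043] r [-0.8   2.41  3.59]
t [ 0.0133 -0.0385  0.0044] r [-0.8   2.41  3.59]
t [ 0.0107 -0.0393  0.0043] r [-0.8   2.41  3.59]
t [ 0.008  -0.04    0.0042] r [-0.8   2.41  3.59]
```

Request:
step_arm([
  {"tx":0.029,"ty":-0.029,"tz":0.001,"rx":-0.8,"ry":2.4,"rz":3.6,"hand":-1},
  {"tx":0.027,"ty":-0.031,"tz":0.002,"rx":-0.8,"ry":2.4,"rz":3.6,"hand":-1},
  {"tx":0.025,"ty":-0.032,"tz":0.003,"rx":-0.8,"ry":2.4,"rz":3.6,"hand":-1},
  {"tx":0.023,"ty":-0.034,"tz":0.003,"rx":-0.8,"ry":2.4,"rz":3.6,"hand":-1},
  {"tx":0.021,"ty":-0.035,"tz":0.004,"rx":-0.8,"ry":2.4,"rz":3.6,"hand":-1},
])

```text
time_s: 2.68
tool_pos: [0.2706, -0.4787, 0.2502]
tool_rot: [0.022, 0.993, -0.036, 0.108]
contact_force: [0.5, -0.6, -0.1]
gripper_width: 0.0855
```

Request:
step_arm([
  {"tx":0.018,"ty":-0.036,"tz":0.004,"rx":-0.8,"ry":2.4,"rz":3.6,"hand":-1},
  {"tx":0.016,"ty":-0.038,"tz":0.004,"rx":-0.8,"ry":2.4,"rz":3.6,"hand":-1},
  {"tx":0.013,"ty":-0.038,"tz":0.004,"rx":-0.8,"ry":2.4,"rz":3.6,"hand":-1},
  {"tx":0.011,"ty":-0.039,"tz":0.004,"rx":-0.8,"ry":2.4,"rz":3.6,"hand":-1},
  {"tx":0.008,"ty":-0.04,"tz":0.004,"rx":-0.8,"ry":2.4,"rz":3.6,"hand":-1},
])

```text
time_s: 3.3
tool_pos: [0.3773, -0.305, 0.2449]
tool_rot: [0.043, 0.957, -0.192, 0.212]
contact_force: [0.4, 0.6, -1.3]
gripper_width: 0.0853
```

```bash
python3 - <<'E'
from h import *
from rig import viewer,get_obs
print(get_obs())
p=viewer.camera("side");cv2.imwrite("pics/s2.png",cv2.resize(p["pixels"][200:420,200:480,::-1],None,fx=2.5,fy=2.5))
for q in["handle","reacher","jaw_tip"]: print(q,[( [round(float(v),3) for v in d["location"]],round(d["score"],2)) for d in viewer.place_of(p,q)][:3])
plan(tcp_for([.431,-.328,.12],-22.5),toolR(-22.5),4)
E
```

```text
{'time_s': 3.3, 'joint_positions': array([ 0.80903361,  0.01600827, -0.20337618,  2.27092058, -0.20200449,
        0.43453685, -1.19539409]), 'dq': array([-0.52355984, -0.24211887, -0.34826044,  0.3928122 ,  0.42467127,
       -0.65228466, -1.6618921 ]), 'tau': array([  4.16030377, -25.52245438,   1.51572693, -25.64075232,
        -0.93713176,  -0.65615086,   2.40963511]), 'tool_pos': array([ 0.37726829, -0.30501657,  0.24488785]), 'tool_rot': array([ 0.04290757,  0.95716099, -0.19216025,  0.21231159]), 'contact_force': array([ 0.41201922,  0.55815552, -1.28908628]), 'torque': array([ 0.19241467,  0.40928331, -0.00043513]), 'gripper_width': 0.085309751417553}
handle [([0.431, -0.33, 0.122], 0.72), ([0.37, 0.434, -0.002], 0.41)]
reacher [([0.433, -0.328, 0.122], 0.7), ([0.728, 0.273, 0.118], 0.6), ([0.659, 0.075, -0.002], 0.21)]
jaw_tip [([0.562, -0.38, 0.065], 0.94), ([0.359, 0.196, 0.0], 0.68)]
total turn [0.1 0.1 0.1] shift [ 0.052 -0.022 -0.119]
t [ 0.0002 -0.      0.033 ] r [0.02 0.03 0.02]
t [ 0.0001 -0.      0.033 ] r [0.02 0.03 0.02]
t [0.0001 0.     0.033 ] r [0.02 0.03 0.02]
t [0.0001 0.     0.033 ] r [0.02 0.03 0.02]
```

View pics/s2.png

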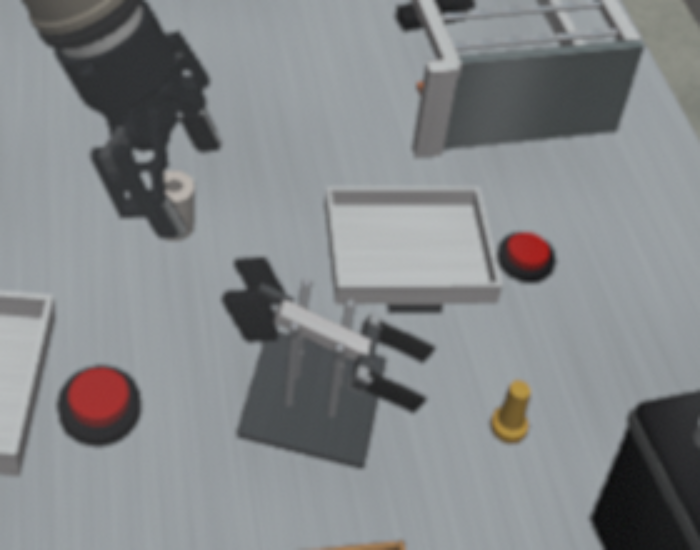

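Request:
step_arm([
  {"tz":0.033,"hand":-1},
  {"tz":0.033,"hand":-1},
  {"tz":0.033,"hand":-1},
  {"tz":0.033,"hand":-1},
  {"hand":-1},
], grip_force=22)

```text
validation failed for argument at $.pl...
```

```bash
python3 - <<'E'
from h import *
from rig import viewer,get_obs
p=viewer.camera("side");cv2.imwrite("pics/s3.png",cv2.resize(p["pixels"][250:390,230:430,::-1],None,fx=4,fy=4))
plan(tcp_for([.431,-.328,.12],-22.5),toolR(-22.5),1)
E
```

```text
total turn [ 0.1  0.1 -0. ] shift [ 0.052 -0.021 -0.119]
t [ 0.0005 -0.0011  0.1318] r [ 0.11  0.1  -0.  ]
```

View pics/s3.png

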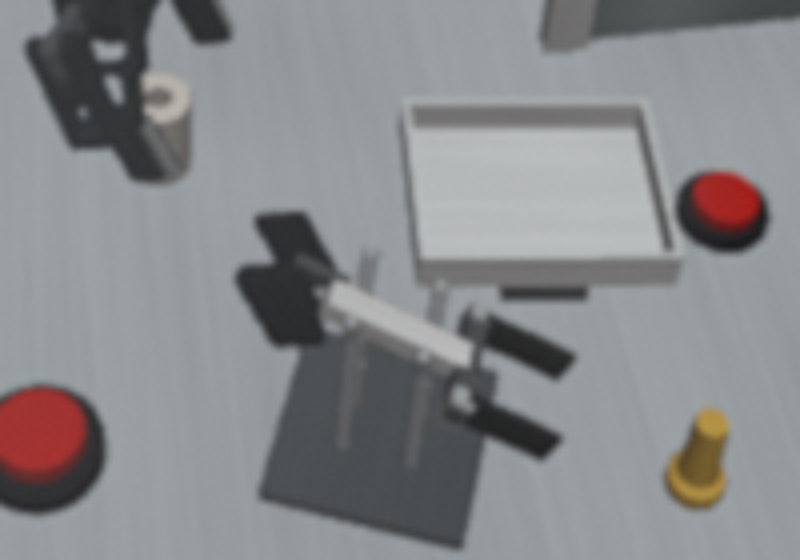

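The move was refused at validation, so the arm hasn't moved. I'll send rows with every key filled in.

Request:
step_arm([
  {"tx":0,"ty":0,"tz":0.033,"rx":0,"ry":0,"rz":0,"hand":-1},
  {"tx":0,"ty":0,"tz":0.033,"rx":0,"ry":0,"rz":0,"hand":-1},
  {"tx":0,"ty":0,"tz":0.033,"rx":0,"ry":0,"rz":0,"hand":-1},
  {"tx":0,"ty":-0.001,"tz":0.033,"rx":0,"ry":0,"rz":0,"hand":-1},
  {"tx":0,"ty":0,"tz":0,"rx":0,"ry":0,"rz":0,"hand":-1},
], grip_force=22)

```text
time_s: 4.18
tool_pos: [0.4292, -0.33, 0.1305]
tool_rot: [0.039, 0.959, -0.192, 0.205]
contact_force: [-0.3, 0.4, -0.0]
gripper_width: 0.0854
```

```bash
python3 - <<'E'
from h import *
from rig import viewer,get_obs
p=viewer.camera("side");cv2.imwrite("pics/s4.png",cv2.resize(p["pixels"][250:390,230:430,::-1],None,fx=4,fy=4))
plan(tcp_for([.431,-.328,.12],-22.5),toolR(-22.5),1)
E
```

```text
total turn [-0.1  0.8 -0.1] shift [-0.     0.003 -0.006]
t [-0.0039 -0.0025  0.005 ] r [-0.1   0.82 -0.13]
```

View pics/s4.png

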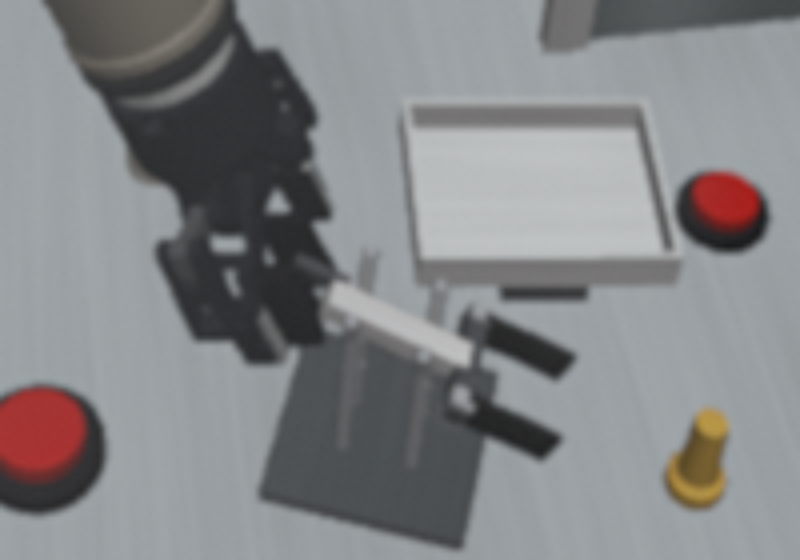

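Request:
step_arm([
  {"tx":-0.004,"ty":-0.002,"tz":0.005,"rx":0,"ry":0.8,"rz":0,"hand":-0.6},
  {"tx":0,"ty":0,"tz":0,"rx":0,"ry":0,"rz":0,"hand":-0.3},
], grip_force=22)

```text
time_s: 4.47
tool_pos: [0.426, -0.3279, 0.1274]
tool_rot: [0.041, 0.959, -0.191, 0.205]
contact_force: [-0.6, -0.7, -0.5]
gripper_width: 0.0559
```

```bash
python3 - <<'E'
from h import *
from rig import viewer,get_obs
plan(tcp_for([.431,-.328,.12],-22.5),toolR(-22.5),1);o=get_obs();print(o["joint_positions"],o["contact_force"],o["gripper_width"])
E
```

```text
total turn [-0.   0.9 -0. ] shift [ 0.003  0.001 -0.002]
t [ 0.0012 -0.0018  0.0027] r [-0.    0.92 -0.01]
[ 0.91102545  0.33108624 -0.37559037  2.25271852  0.26135091  0.1701601
 -1.63301104] [-0.62703193 -0.66357461 -0.50230487] 0.05591750739934988
```

Request:
step_arm([
  {"tx":0,"ty":0,"tz":0.002,"rx":0,"ry":0,"rz":0,"hand":0},
  {"tx":0,"ty":0,"tz":0,"rx":0,"ry":0,"rz":0,"hand":0.1},
  {"tx":0,"ty":0,"tz":0,"rx":0,"ry":0,"rz":0,"hand":0.1},
], grip_force=22)

```text
time_s: 4.85
tool_pos: [0.4279, -0.3283, 0.1259]
tool_rot: [0.041, 0.959, -0.191, 0.205]
contact_force: [-1.2, -1.4, 3.7]
gripper_width: 0.0459
```

```bash
python3 - <<'E'
from h import *
from rig import viewer,get_obs
o=get_obs();print(o["joint_positions"],o["contact_force"],o["torque"],o["gripper_width"])
p=viewer.camera("side");cv2.imwrite("pics/s5.png",cv2.resize(p["pixels"][250:390,230:430,::-1],None,fx=4,fy=4))
E
```

```text
[ 0.92795237  0.33890361 -0.39762918  2.24957685  0.32349912  0.16976078
 -1.69371544] [-1.19885196 -1.3989519   3.74201854] [-0.1010125   0.13393568 -0.10610811] 0.045870891638760444
```

View pics/s5.png

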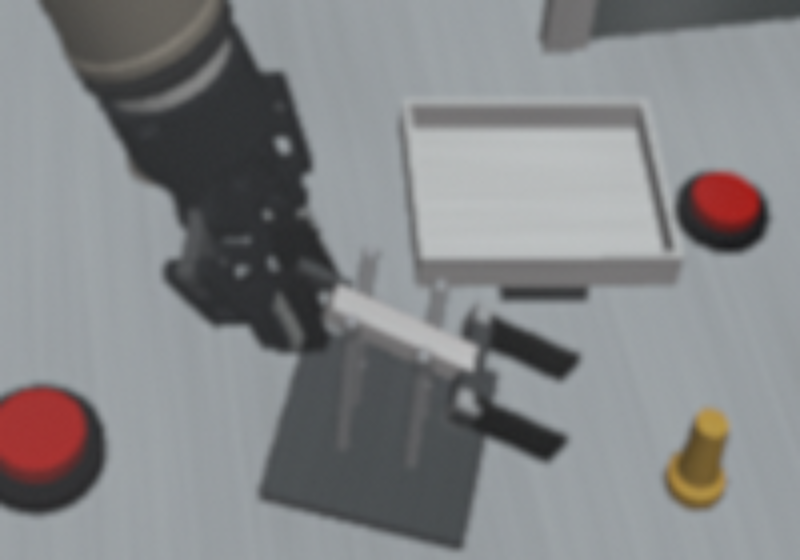

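Request:
step_arm([
  {"tx":0.012,"ty":0,"tz":-0.027,"rx":0,"ry":0,"rz":0,"hand":0.1},
  {"tx":0.012,"ty":0,"tz":-0.027,"rx":0,"ry":0,"rz":0,"hand":0.1},
  {"tx":0.012,"ty":0,"tz":-0.027,"rx":0,"ry":0,"rz":0,"hand":0.1},
  {"tx":0.012,"ty":0,"tz":-0.027,"rx":0,"ry":0,"rz":0,"hand":0.1},
], grip_force=23)

```text
time_s: 5.4
tool_pos: [0.4267, -0.3263, 0.243]
tool_rot: [0.039, 0.96, -0.19, 0.203]
contact_force: [0.4, -0.6, -1.3]
gripper_width: 0.0458
```

```bash
python3 - <<'E'
from h import *
from rig import viewer,get_obs
o=get_obs();print(o["joint_positions"],o["contact_force"],o["torque"],o["gripper_width"],o["tool_pos"],o["tool_rot"])
p=viewer.camera("side");cv2.imwrite("pics/s6.png",cv2.resize(p["pixels"][200:390,210:460,::-1],None,fx=3,fy=3))
for q in["handle","jaw_tip"]: print(q,[( [round(float(v),3) for v in d["location"]],round(d["score"],2)) for d in viewer.place_of(p,q)][:2])
E
```

```text
[ 1.21937211  0.16144768 -0.68576523  2.13604814  0.06839883  0.46904723
 -1.4555933 ] [ 0.36937088 -0.560138   -1.26555174] [ 0.24312193  0.558938   -0.0063888 ] 0.04584024743585155 [ 0.42667676 -0.32632423  0.24304492] [ 0.03897721  0.95963936 -0.19030812  0.20336148]
handle []
jaw_tip [([0.564, -0.383, 0.176], 0.92), ([0.38, -0.144, 0.001], 0.22)]
```

View pics/s6.png

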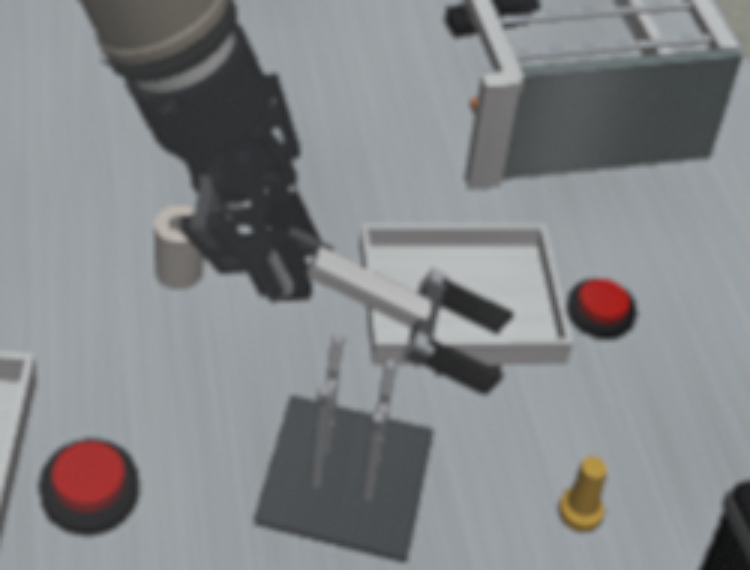

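```bash
cat >> h.py <<'E'
# in-hand transform: reacher pose in tool frame, from rest grasp
PG=np.array([.4279,-.3283,.1259]);RG=Rq([.041,.959,-.191,.205])
REST=np.array([.431,-.328,.12]);PSI=-22.5
def Rr(psi,pitch=0): return Ro.from_euler("zy",[psi,pitch],degrees=True)
PT=RG.inv().apply(REST-PG);RT=RG.inv()*Rr(PSI)
def tcp_of(org,psi,pitch=0):
    R=Rr(psi,pitch)*RT.inv(); return np.array(org)-R.apply(PT),R
def reacher_now():
    from rig import get_obs
    o=get_obs();R=Rq(o["tool_rot"]);return o["tool_pos"]+R.apply(PT),R*RT
E
python3 - <<'E'
from h import *
psi=7.3;X=Rr(psi).as_matrix()[:,0];tip=np.array([.711,.141,0])+.012*X
org=tip-.146*X; pre=org-.105*X; print(org,pre)
pos,R=tcp_of([pre[0],pre[1],.17],psi);print(pos)
plan(pos,R,10)
E
```

```text
[0.57808614 0.12397334 0.        ] [0.47393723 0.11063156 0.        ]
[0.47139625 0.10883061 0.1759    ]
total turn [ 12.1   0.  -27.2] shift [ 0.044  0.436 -0.068]
t [-0.0143 -0.042   0.0011] r [ 1.21  0.   -2.72]
t [-0.0123 -0.0426  0.002 ] r [ 1.21  0.   -2.72]
t [-0.0103 -0.0431  0.0029] r [ 1.21  0.   -2.72]
t [-0.0082 -0.0434  0.0038] r [ 1.21  0.   -2.72]
t [-0.0061 -0.0437  0.0047] r [ 1.21  0.   -2.72]
t [-0.0041 -0.0438  0.0056] r [ 1.21  0.   -2.72]
t [-0.002  -0.0438  0.0065] r [ 1.21  0.   -2.72]
t [ 0.0001 -0.0437  0.0075] r [ 1.21  0.   -2.72]
t [ 0.0021 -0.0435  0.0084] r [ 1.21  0.   -2.72]
t [ 0.0042 -0.0432  0.0093] r [ 1.21  0.   -2.72]
```

Request:
step_arm([
  {"tx":-0.014,"ty":-0.042,"tz":0.001,"rx":1.2,"ry":0,"rz":-2.7,"hand":0.1},
  {"tx":-0.012,"ty":-0.043,"tz":0.002,"rx":1.2,"ry":0,"rz":-2.7,"hand":0.1},
  {"tx":-0.01,"ty":-0.043,"tz":0.003,"rx":1.2,"ry":0,"rz":-2.7,"hand":0.1},
  {"tx":-0.008,"ty":-0.043,"tz":0.004,"rx":1.2,"ry":0,"rz":-2.7,"hand":0.1},
  {"tx":-0.006,"ty":-0.044,"tz":0.005,"rx":1.2,"ry":0,"rz":-2.7,"hand":0.1},
], grip_force=23)

```text
time_s: 6.18
tool_pos: [0.4494, -0.1078, 0.2073]
tool_rot: [0.013, 0.976, -0.065, 0.206]
contact_force: [0.2, -1.0, -1.9]
gripper_width: 0.0456
```

Request:
step_arm([
  {"tx":-0.004,"ty":-0.044,"tz":0.006,"rx":1.2,"ry":0,"rz":-2.7,"hand":0.1},
  {"tx":-0.002,"ty":-0.044,"tz":0.006,"rx":1.2,"ry":0,"rz":-2.7,"hand":0.1},
  {"tx":0,"ty":-0.044,"tz":0.007,"rx":1.2,"ry":0,"rz":-2.7,"hand":0.1},
  {"tx":0.002,"ty":-0.043,"tz":0.008,"rx":1.2,"ry":0,"rz":-2.7,"hand":0.1},
  {"tx":0.004,"ty":-0.043,"tz":0.009,"rx":1.2,"ry":0,"rz":-2.7,"hand":0.1},
], grip_force=23)

```text
time_s: 6.8
tool_pos: [0.4708, 0.1096, 0.1744]
tool_rot: [-0.013, 0.976, 0.062, 0.206]
contact_force: [0.8, -0.7, -1.0]
gripper_width: 0.0459
```

```bash
python3 - <<'E'
from h import *
from rig import viewer,get_obs
o=get_obs();print(o["joint_positions"],o["gripper_width"],o["tool_pos"]);r=reacher_now();print(r[0],r[1].as_euler("ZYX",degrees=True))
psi=7.3;X=Rr(psi).as_matrix()[:,0];tip=np.array([.711,.141,0])+.012*X
pre=tip-.146*X-.105*X
pos,R=tcp_of([pre[0],pre[1],.10],psi);plan(pos,R,3)
p=viewer.camera("side");cv2.imwrite("pics/s7.png",cv2.resize(p["pixels"][90:310,200:480,::-1],None,fx=2.8,fy=2.8))
pickle.dump(p,open("s7.pkl","wb"))
for q in["jaw_tip"]: print(q,[( [round(float(v),3) for v in d["location"]],round(d["score"],2)) for d in viewer.place_of(p,q)][:2], "expected", r[0]+r[1].apply([.146,0,-.053]))
E
```

```text
[ 0.31568981  0.20448228 -0.80514692  2.31564767  0.80007136  0.38867695
 -2.59879287] 0.04591649167144726 [0.47083604 0.10964763 0.17435016]
[0.47334822 0.11144633 0.16843716] [7.25565806 0.29089487 0.03433053]
total turn [-0.   0.3 -0.1] shift [ 0.001 -0.001 -0.068]
t [-0.0091  0.0003  0.0209] r [-0.    0.1  -0.02]
t [-0.0091  0.0003  0.0209] r [-0.    0.1  -0.02]
t [-0.0092  0.0003  0.0209] r [-0.    0.1  -0.02]
jaw_tip [([0.616, 0.13, 0.111], 0.9)] expected [0.61790632 0.12988296 0.1146966 ]
```

View pics/s7.png

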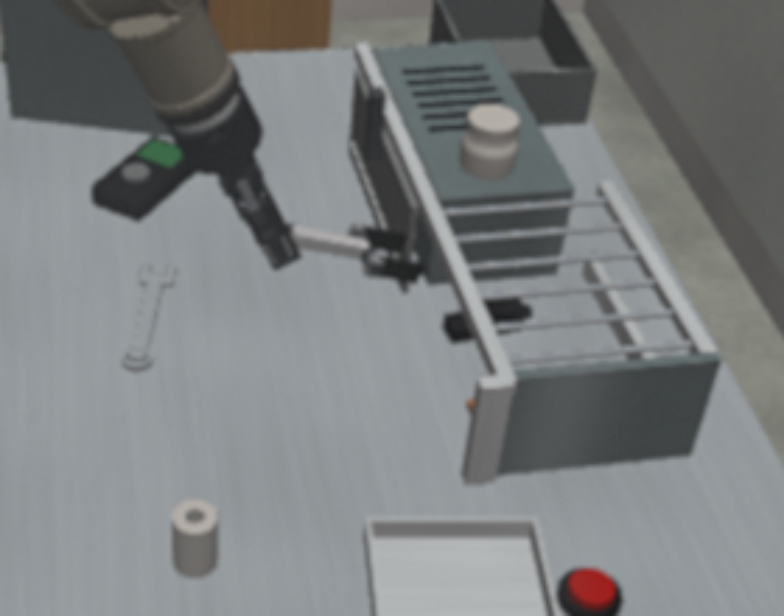

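```bash
python3 - <<'E'
from h import *
p=pickle.load(open("top1.pkl","rb"))
for u,v in[(212,150),(210,147),(210,140)]: print(unproj_z(p,u,v,.01),unproj_z(p,u,v,.12))
X=cloud(p);m=(X[...,0]>.55)&(X[...,0]<.638)&(X[...,1]>.1)&(X[...,2]>.03)&(X[...,2]<.2)&(X[...,1]<.6);P=X[m];print(np.percentile(P,[1,50,99],axis=0))
p=pickle.load(open("s7.pkl","rb"));print(proj(p,[.618,.202,.06]),proj(p,[.618,.202,.12]))
E
```

```text
[0.62824628 0.2082015  0.01      ] [0.59154535 0.18861411 0.12      ]
[0.6372175  0.21383033 0.01      ] [0.59965886 0.19370479 0.12      ]
[0.65779286 0.2138616  0.01      ] [0.61826708 0.19373307 0.12      ]
[[0.61345335 0.20748863 0.03116745]
 [0.63000602 0.34514502 0.09394821]
 [0.63764398 0.52754965 0.17574203]]
(np.float64(339.7187925805103), np.float64(180.51430779383986)) (np.float64(341.52891103515924), np.float64(163.82578700732995))
```

Request:
step_arm([
  {"tx":-0.008,"ty":0,"tz":0.018,"rx":0,"ry":0.1,"rz":0,"hand":0.1},
  {"tx":-0.008,"ty":0,"tz":0.018,"rx":0,"ry":0.1,"rz":0,"hand":0.1},
  {"tx":-0.008,"ty":0,"tz":0.018,"rx":0,"ry":0.1,"rz":0,"hand":0.1},
  {"tx":-0.008,"ty":0,"tz":0.017,"rx":0,"ry":0,"rz":0,"hand":0.1},
  {"tx":-0.006,"ty":0,"tz":0.014,"rx":0,"ry":0,"rz":0,"hand":0.1},
], grip_force=23)

```text
time_s: 7.52
tool_pos: [0.4726, 0.1067, 0.1018]
tool_rot: [-0.01, 0.978, 0.062, 0.198]
contact_force: [-1.4, 2.9, -1.1]
gripper_width: 0.045
```

```bash
python3 - <<'E'
from h import *
from rig import viewer,get_obs
o=get_obs();print(o["joint_positions"],o["contact_force"],o["gripper_width"],o["tool_pos"]);r=reacher_now();print(r[0],r[1].as_euler("ZYX",degrees=True))
p=viewer.camera("side");cv2.imwrite("pics/s8.png",cv2.resize(p["pixels"][120:270,240:440,::-1],None,fx=4,fy=4))
pickle.dump(p,open("s8.pkl","wb"))
for q in["jaw_tip"]: print(q,[( [round(float(v),3) for v in d["location"]],round(d["score"],2)) for d in viewer.place_of(p,q)][:2], "expected", r[0]+r[1].apply([.146,0,-.053]))
E
```

```text
[-0.32427696  0.29672393 -0.11360138  2.39089421  1.12169984  0.16870426
 -2.9572307 ] [-1.37832596  2.86680899 -1.12074901] 0.04497812886438003 [0.47256059 0.10665725 0.10184093]
[0.47497009 0.10841639 0.09587354] [ 7.2456755   1.32314256 -0.21631388]
jaw_tip [([0.619, 0.129, 0.035], 0.8)] expected [0.61857677 0.12647275 0.03951674]
```

View pics/s8.png

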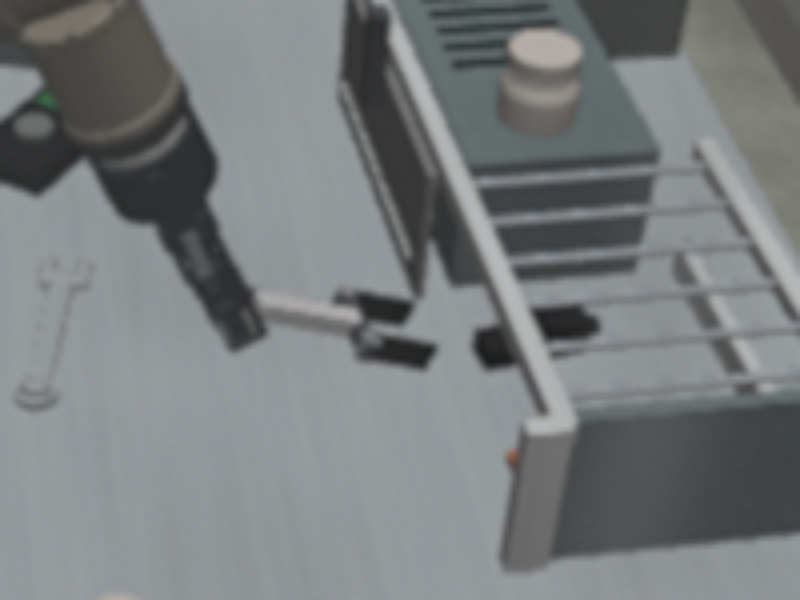

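Request:
step_arm([
  {"tx":0.018,"ty":0,"tz":0.008,"rx":0,"ry":0,"rz":0,"hand":0.1},
  {"tx":0.018,"ty":0,"tz":0.008,"rx":0,"ry":0,"rz":0,"hand":0.1},
], grip_force=23)

```text
time_s: 7.88
tool_pos: [0.5129, 0.1124, 0.1023]
tool_rot: [-0.012, 0.978, 0.062, 0.198]
contact_force: [0.2, 1.0, -1.2]
gripper_width: 0.0455
```

```bash
python3 - <<'E'
from h import *
from rig import viewer,get_obs
o=get_obs();print(o["joint_positions"],o["dq"],o["contact_force"],o["gripper_width"],o["tool_pos"]);r=reacher_now();print(r[0],r[1].as_euler("ZYX",degrees=True))
E
```

```text
[-0.23043988  0.34749774 -0.18940051  2.30133172  1.00197294  0.20103255
 -2.80038227] [ 0.33669235  0.2101428  -0.26791036 -0.35651761 -0.41544582  0.13864347
  0.55635757] [ 0.22451245  1.02483629 -1.21621203] 0.04552414364601067 [0.51286412 0.11240414 0.10229568]
[0.51528397 0.11418464 0.09633882] [ 7.24046784  1.20094467 -0.02100479]
```

Request:
step_arm([
  {"tx":0.019,"ty":0,"tz":0.008,"rx":0,"ry":0,"rz":0,"hand":0.1},
  {"tx":0.019,"ty":0,"tz":0.008,"rx":0,"ry":0,"rz":0,"hand":0.1},
  {"tx":0.019,"ty":0,"tz":0.009,"rx":0,"ry":0,"rz":0,"hand":0.1},
], grip_force=23)

```text
time_s: 8.25
tool_pos: [0.575, 0.1197, 0.1016]
tool_rot: [-0.012, 0.978, 0.061, 0.199]
contact_force: [-0.3, 0.0, -0.8]
gripper_width: 0.0453
```

```bash
python3 - <<'E'
from h import *
from rig import viewer,get_obs
o=get_obs();print(o["joint_positions"],o["contact_force"],o["gripper_width"],o["tool_pos"]);r=reacher_now();print(r[0],r[1].as_euler("ZYX",degrees=True))
p=viewer.camera("side");cv2.imwrite("pics/s9.png",cv2.resize(p["pixels"][140:260,280:440,::-1],None,fx=5,fy=5))
p=viewer.camera("top");cv2.imwrite("pics/t9.png",cv2.resize(p["pixels"][50:170,170:330,::-1],None,fx=5,fy=5));pickle.dump(p,open("t9.pkl","wb"))
E
```

```text
[-0.12405884  0.43033478 -0.27991425  2.16037851  0.88844442  0.26608658
 -2.63239949] [-0.34085663  0.01506825 -0.8329433 ] 0.04534906757551991 [0.57496139 0.11970889 0.10161046]
[0.57738407 0.12148898 0.09565463] [7.17537286e+00 1.19050758e+00 6.01328915e-04]
```

View pics/s9.png

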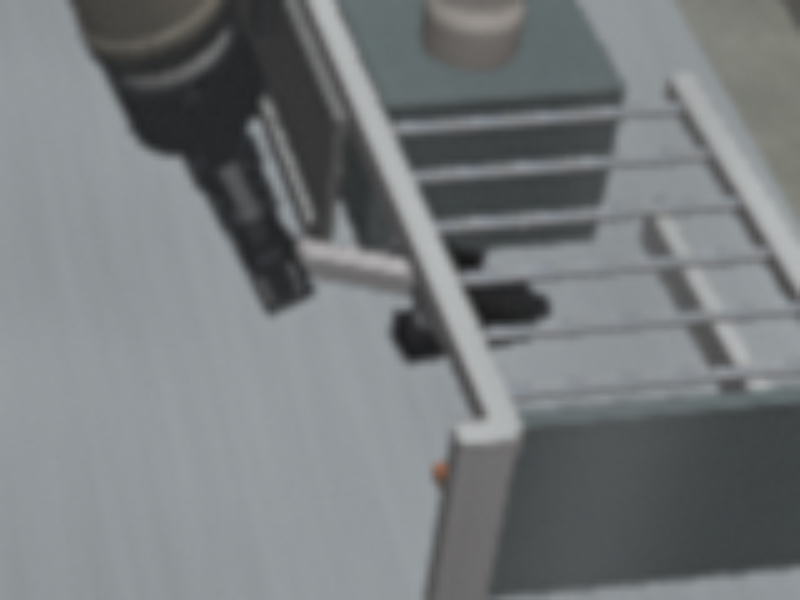

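View pics/t9.png

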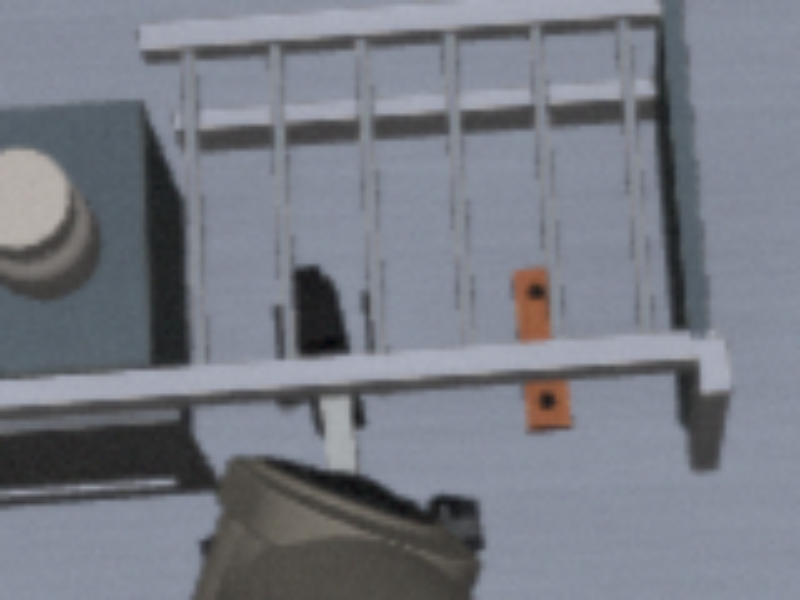

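```bash
python3 - <<'E'
from h import *
p=pickle.load(open("t9.pkl","rb"))
f=lambda x,y,z:unproj_z(p,170+x/5,50+y/5,z).round(4)
a=f(279,307,.046);b=f(365,293,.046);print("jaw tips",a,b,(a+b)/2,np.linalg.norm(a-b))
for n,x,y,z in[("hump L far",294,272,.034),("hump R mid",345,340,.034),("humpR far",325,275,.034),("hump near L",302,352,.034),("hump near R",347,350,.034)]:print(n,f(x,y,z))
# model projection of cover hump
for yaw,cx,cy in[(7.3,.711,.141)]:
    R=Rr(yaw)
    for l in[(0,.014,.034),(0,-.014,.034),(.042,.014,.034),(.042,-.014,.034),(-.042,.014,.022),(-.042,-.014,0)]:
        u,v=proj(p,R.apply(l)+[cx,cy,0]);print(l,round((u-170)*5),round((v-50)*5))
E
```

```text
jaw tips [0.726  0.1637 0.046 ] [0.7325 0.1161 0.046 ] [0.72925 0.1399  0.046  ] 0.048041752674106326
hump L far [0.7517 0.1569 0.034 ]
hump R mid [0.7104 0.1288 0.034 ]
humpR far [0.7493 0.1396 0.034 ]
hump near L [0.7042 0.1528 0.034 ]
hump near R [0.7045 0.1277 0.034 ]
(0, 0.014, 0.034) 298 344
(0, -0.014, 0.034) 348 336
(0.042, 0.014, 0.034) 288 274
(0.042, -0.014, 0.034) 338 266
(-0.042, 0.014, 0.022) 311 422
(-0.042, -0.014, 0) 365 428
```

Request:
step_arm([
  {"tx":-0.007,"ty":0,"tz":-0.003,"rx":0,"ry":1.2,"rz":0,"hand":0.1},
  {"tx":-0.005,"ty":0,"tz":0.01,"rx":0,"ry":0,"rz":0,"hand":0.1},
  {"tx":-0.004,"ty":0,"tz":0.008,"rx":0,"ry":0,"rz":0,"hand":0.1},
  {"tx":0,"ty":0,"tz":0,"rx":0,"ry":0,"rz":0,"hand":0.1},
], grip_force=23)

```text
time_s: 8.85
tool_pos: [0.565, 0.1187, 0.081]
tool_rot: [-0.012, 0.976, 0.062, 0.208]
contact_force: [-0.2, 0.6, -2.0]
gripper_width: 0.0451
```

```bash
python3 - <<'E'
from h import *
from rig import viewer,get_obs
o=get_obs();print(o["joint_positions"],o["contact_force"],o["gripper_width"],o["tool_pos"]);r=reacher_now();print(r[0],r[1].as_euler("ZYX",degrees=True),r[0]+r[1].apply([.146,0,-.053]))
p=viewer.camera("side");cv2.imwrite("pics/s10.png",cv2.resize(p["pixels"][140:260,280:440,::-1],None,fx=5,fy=5))
X=cloud(p);q=p["pixels"].max(-1)
E
```

```text
[-0.23204366  0.44871476 -0.16079571  2.21030914  1.14726067  0.18309473
 -2.9134591 ] [-0.23869147  0.61729283 -2.01990092] 0.04512923197620997 [0.56496621 0.11871119 0.08098396]
[0.56750266 0.12050119 0.07507868] [ 7.23973458  0.07195191 -0.07184096] [0.71228092 0.13882596 0.02189542]
```

View pics/s10.png

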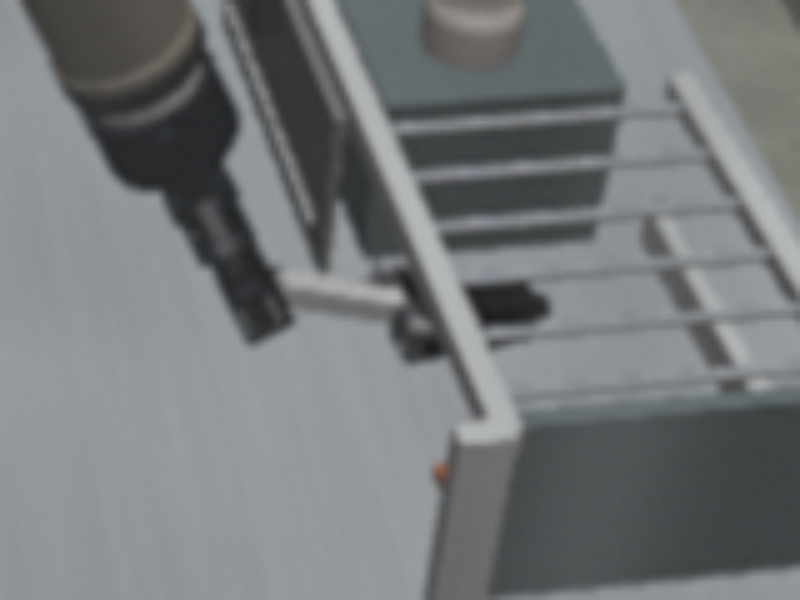

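Request:
step_arm([
  {"tx":0.005,"ty":0,"tz":0.004,"rx":0,"ry":0,"rz":0,"hand":0.1},
  {"tx":0,"ty":0,"tz":0,"rx":0,"ry":0,"rz":0,"hand":0.1},
], grip_force=23)

```text
time_s: 9.15
tool_pos: [0.5737, 0.1201, 0.0808]
tool_rot: [-0.013, 0.976, 0.061, 0.21]
contact_force: [1.2, 0.4, -2.0]
gripper_width: 0.0455
```

Request:
step_arm([
  {"tx":0,"ty":0,"tz":0,"rx":0,"ry":0,"rz":0,"hand":0.2},
  {"tx":0,"ty":0,"tz":0,"rx":0,"ry":0,"rz":0,"hand":0.4},
  {"tx":0,"ty":0,"tz":0,"rx":0,"ry":0,"rz":0,"hand":0.6},
  {"tx":0,"ty":0,"tz":0,"rx":0,"ry":0,"rz":0,"hand":0.6},
], grip_force=60)

```text
time_s: 9.65
tool_pos: [0.5732, 0.12, 0.0807]
tool_rot: [-0.012, 0.976, 0.061, 0.21]
contact_force: [1.6, -0.0, 0.3]
gripper_width: 0.0355
```

```bash
python3 - <<'E'
from h import *
from rig import viewer,get_obs
o=get_obs();print(o["joint_positions"],o["contact_force"],o["torque"],o["gripper_width"],o["tool_pos"]);r=reacher_now();print(r[0],r[1].as_euler("ZYX",degrees=True),r[0]+r[1].apply([.146,0,-.053]))
p=viewer.camera("side");cv2.imwrite("pics/s11.png",cv2.resize(p["pixels"][140:260,280:440,::-1],None,fx=5,fy=5))
p=viewer.camera("top");cv2.imwrite("pics/t11.png",cv2.resize(p["pixels"][50:170,170:330,::-1],None,fx=5,fy=5));pickle.dump(p,open("t11.pkl","wb"))
E
```

```text
[-0.22442751  0.45853029 -0.16669457  2.19367313  1.13846677  0.18734904
 -2.89986608] [ 1.58542805 -0.01086779  0.26568284] [-0.08476658  0.0394289  -0.07265848] 0.035526072461220214 [0.57324732 0.12002744 0.08069731]
[0.57580492 0.12181992 0.07480192] [ 7.20937966 -0.12736545 -0.05960399] [0.72077412 0.14010233 0.02212663]
```

View pics/t11.png

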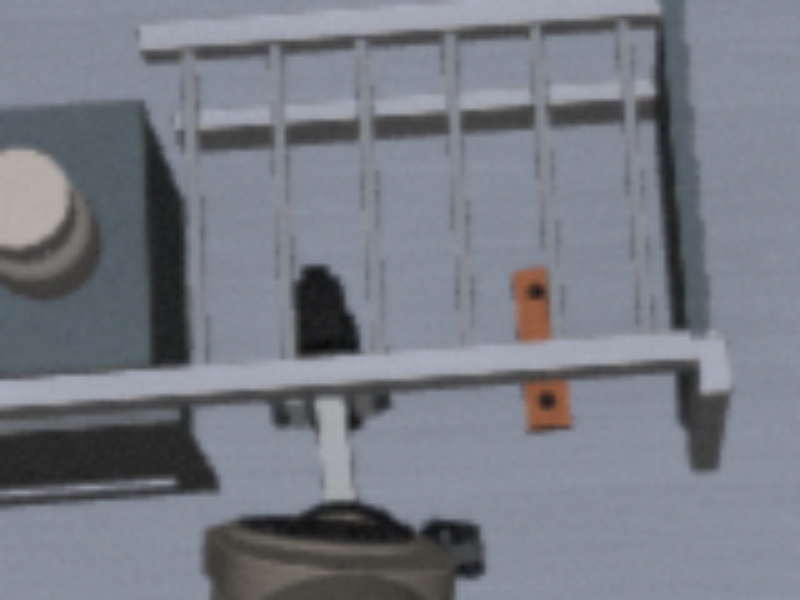

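Request:
step_arm([
  {"tx":0.004,"ty":0,"tz":-0.008,"rx":0,"ry":0,"rz":0,"hand":0.6},
  {"tx":0.004,"ty":0,"tz":-0.009,"rx":0,"ry":0,"rz":0,"hand":0.6},
  {"tx":0.004,"ty":0,"tz":-0.009,"rx":0,"ry":0,"rz":0,"hand":0.6},
  {"tx":0,"ty":0,"tz":0,"rx":0,"ry":0,"rz":0,"hand":0.6},
  {"tx":0,"ty":0,"tz":0,"rx":0,"ry":0,"rz":0,"hand":0.6},
], grip_force=62)

```text
time_s: 10.38
tool_pos: [0.5724, 0.1197, 0.1082]
tool_rot: [-0.012, 0.976, 0.061, 0.209]
contact_force: [0.2, 0.5, -3.5]
gripper_width: 0.0356
```

```bash
python3 - <<'E'
from h import *
from rig import viewer,get_obs
o=get_obs();print(o["joint_positions"],o["contact_force"],o["torque"],o["gripper_width"],o["tool_pos"]);r=reacher_now();print(r[0],r[1].as_euler("ZYX",degrees=True),r[0]+r[1].apply([.146,0,-.053]))
p=viewer.camera("side");cv2.imwrite("pics/s12.png",cv2.resize(p["pixels"][140:260,280:440,::-1],None,fx=5,fy=5))
print([( [round(float(v),3) for v in d["location"]],round(d["score"],2)) for d in viewer.place_of(p,"cover")][:2])
p=viewer.camera("top");cv2.imwrite("pics/t12.png",cv2.resize(p["pixels"][50:170,170:330,::-1],None,fx=5,fy=5));pickle.dump(p,open("t12.pkl","wb"))
print([( [round(float(v),3) for v in d["location"]],round(d["score"],2)) for d in viewer.place_of(p,"cover")][:2])
E
```

```text
[-0.10833496  0.41504097 -0.30348293  2.17543615  0.97205768  0.26555381
 -2.71648887] [ 0.24083167  0.50736149 -3.45234174] [-0.17574469  0.94934256 -0.01724603] 0.03564810652398108 [0.57239566 0.1197462  0.10820709]
[0.57494049 0.12153419 0.1023048 ] [ 7.21355931e+00  2.03831103e-04 -8.93213552e-02] [0.71979509 0.13978512 0.04930435]
[([0.619, 0.344, 0.153], 0.66), ([0.71, 0.141, 0.03], 0.59)]
[([0.708, 0.142, 0.028], 0.49)]
```

View pics/s12.png

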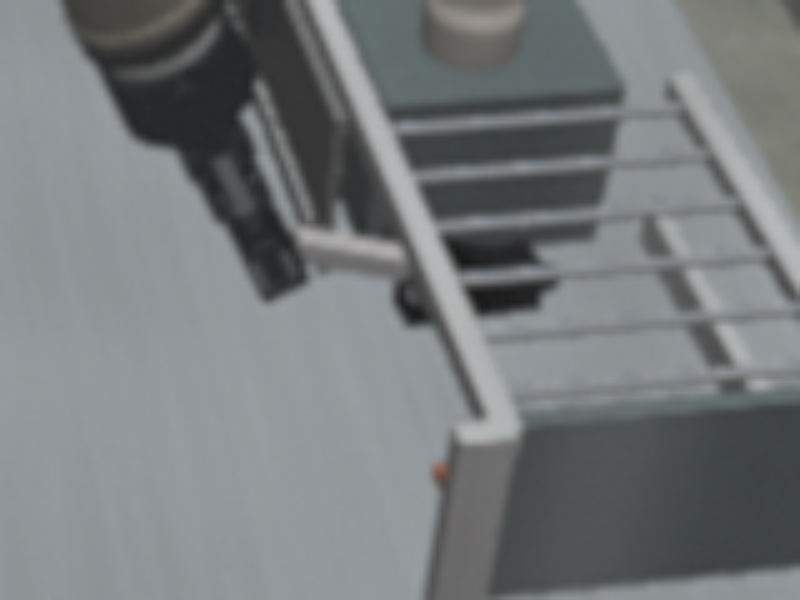

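View pics/t12.png

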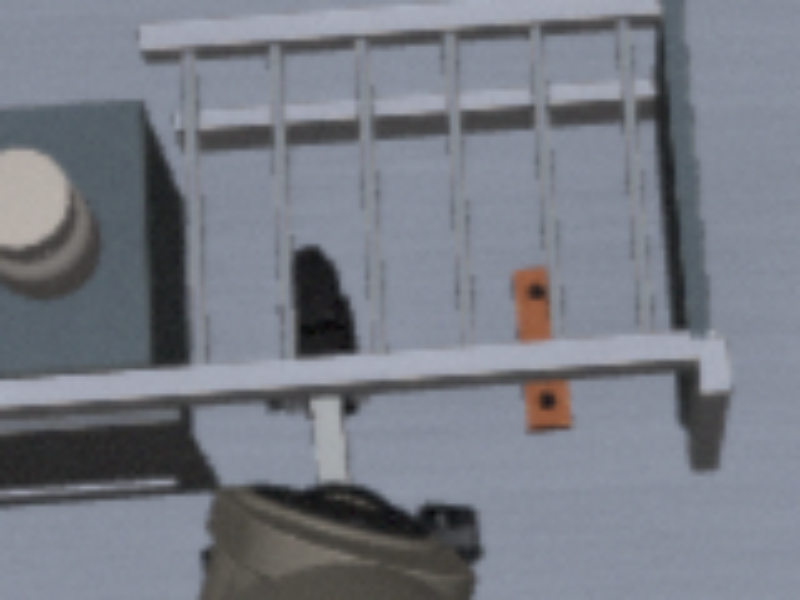

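The cover is lifted to about z=0.028 and step 1 should be met. Next I'll withdraw it from the bay.

```bash
python3 - <<'E'
from h import *
s=None
for org,psi,pit,n in[([.545,.106,.106],4,0,2),([.515,.092,.109],0,2,2),([.48,.078,.13],-4,6,2)]:
    pos,R=tcp_of(org,psi,pit); s=plan(pos,R,n,s)
E
```

```text
total turn [-1.2 -0.   3. ] shift [-0.03  -0.016  0.003]
t [-0.014   0.0059 -0.0081] r [-0.62 -0.02  1.49]
t [-0.0138  0.0063 -0.0081] r [-0.62 -0.02  1.49]
total turn [-1.6 -2.   3.7] shift [-0.03  -0.014  0.003]
t [-0.0134  0.0059 -0.0077] r [-0.79 -1.    1.84]
t [-0.0134  0.0064 -0.0074] r [-0.79 -1.    1.84]
total turn [-1.8 -4.   3.6] shift [-0.035 -0.014  0.021]
t [-0.0121  0.0069 -0.0163] r [-0.88 -2.    1.79]
t [-0.0124  0.0075 -0.0158] r [-0.88 -2.    1.79]
```

Request:
step_arm([
  {"tx":-0.014,"ty":0.006,"tz":-0.008,"rx":-0.6,"ry":0,"rz":1.5,"hand":0.6},
  {"tx":-0.014,"ty":0.006,"tz":-0.008,"rx":-0.6,"ry":0,"rz":1.5,"hand":0.6},
  {"tx":-0.013,"ty":0.006,"tz":-0.008,"rx":-0.8,"ry":-1,"rz":1.8,"hand":0.6},
  {"tx":-0.013,"ty":0.006,"tz":-0.007,"rx":-0.8,"ry":-1,"rz":1.8,"hand":0.6},
], grip_force=62)

```text
time_s: 11.08
tool_pos: [0.5127, 0.091, 0.1153]
tool_rot: [0.0, 0.981, -0.0, 0.192]
contact_force: [0.2, 0.0, -2.3]
gripper_width: 0.0357
```

```bash
python3 - <<'E'
from h import *
from rig import viewer,get_obs
o=get_obs();print(o["joint_positions"],o["contact_force"],o["gripper_width"]);r=reacher_now();print(r[0],r[1].as_euler("ZYX",degrees=True),r[0]+r[1].apply([.146,0,-.053]))
p=viewer.camera("side");cv2.imwrite("pics/s13.png",cv2.resize(p["pixels"][140:260,280:440,::-1],None,fx=5,fy=5))
s=None
for org,psi,pit,n in[([.48,.078,.13],-4,6,2),([.44,.06,.16],-8,10,2)]:
    pos,R=tcp_of(org,psi,pit); s=plan(pos,R,n,s)
E
```

```text
[-0.12424164  0.32509414 -0.28897043  2.28576095  0.9290816   0.2918752
 -2.81849428] [ 2.10152823e-01  2.94917835e-04 -2.26187649e+00] 0.03574129968174099
[0.51528561 0.09243372 0.10929342] [0.01266506 1.96154373 0.01053787] [0.65938593 0.09247532 0.05132709]
total turn [-1.7 -3.9  3.5] shift [-0.033 -0.013  0.021]
t [-0.0115  0.0067 -0.016 ] r [-0.84 -1.97  1.76]
t [-0.0118  0.0073 -0.0155] r [-0.84 -1.97  1.76]
total turn [-2.  -4.   3.5] shift [-0.04  -0.018  0.03 ]
t [-0.0135  0.0104 -0.0202] r [-1.01 -1.99  1.74]
t [-0.0139  0.0111 -0.0196] r [-1.01 -1.99  1.74]
```

View pics/s13.png

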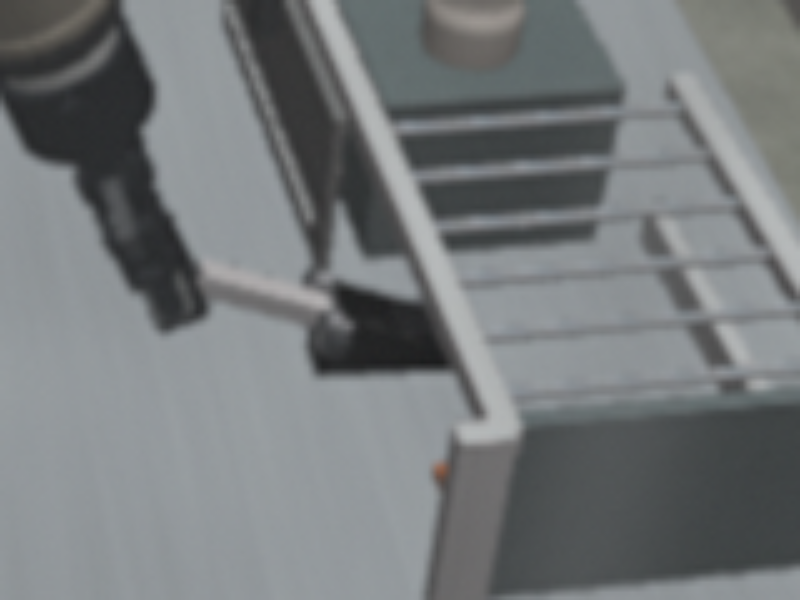

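Request:
step_arm([
  {"tx":-0.014,"ty":0.007,"tz":-0.013,"rx":-0.8,"ry":-2,"rz":1.8,"hand":0.6},
  {"tx":-0.013,"ty":0.007,"tz":-0.015,"rx":-0.8,"ry":-2,"rz":1.8,"hand":0.6},
  {"tx":-0.016,"ty":0.01,"tz":-0.016,"rx":-1,"ry":-2,"rz":1.7,"hand":0.6},
  {"tx":-0.016,"ty":0.011,"tz":-0.016,"rx":-1,"ry":-2,"rz":1.7,"hand":0.6},
], grip_force=62)

```text
time_s: 11.62
tool_pos: [0.4358, 0.0602, 0.1532]
tool_rot: [0.019, 0.99, -0.066, 0.123]
contact_force: [0.3, -0.2, -1.3]
gripper_width: 0.0361
```

```bash
python3 - <<'E'
from h import *
from rig import viewer,get_obs
o=get_obs();print(o["joint_positions"],o["contact_force"],o["gripper_width"]);r=reacher_now();print(r[0],r[1].as_euler("ZYX",degrees=True),r[0]+r[1].apply([.146,0,-.053]))
p=viewer.camera("side");cv2.imwrite("pics/s14.png",cv2.resize(p["pixels"][140:260,280:440,::-1],None,fx=5,fy=5))
E
```

```text
[ 0.07558619  0.18294996 -0.48645532  2.31735008  0.48532372  0.50554878
 -2.50735992] [ 0.27258162 -0.18291784 -1.25409273] 0.03614555375700361
[0.43768684 0.06131298 0.14689414] [-7.94170577  9.91690218 -1.22544407] [0.57093141 0.04158045 0.0695539 ]
```

View pics/s14.png

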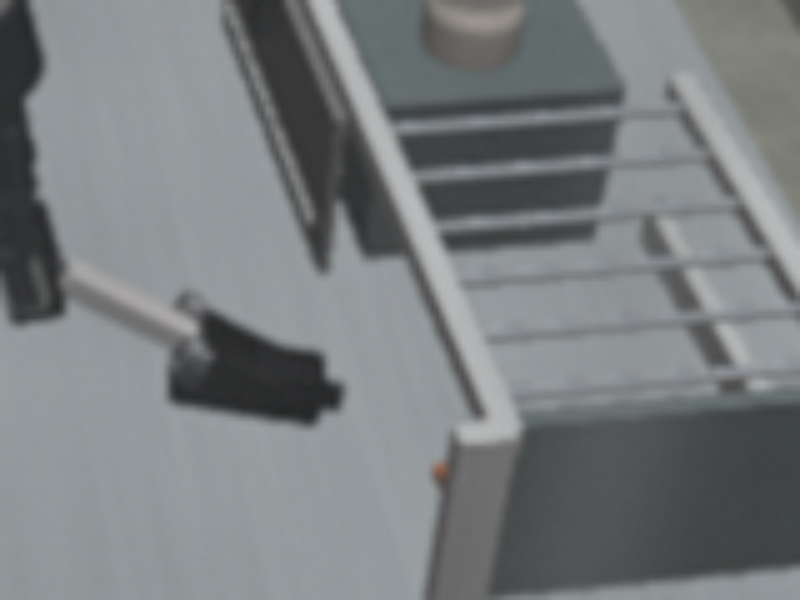

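```bash
python3 - <<'E'
from h import *
psi=12;c=np.array([.604,-.208,0])-Rr(psi).apply([.1355,.003,0]);print(c)
s=None
for org,p,pit,n in[([.445,-.05,.25],0,5,4),([c[0],c[1],.2],psi,0,5),([c[0],c[1],.12],psi,0,3)]:
    pos,R=tcp_of(org,p,pit); s=plan(pos,R,n,s)
E
```

```text
[ 0.47208474 -0.23910648  0.        ]
total turn [ 3.5  5.1 -7.1] shift [ 0.009 -0.111  0.102]
t [ 0.0118  0.0277 -0.0227] r [ 0.88  1.27 -1.78]
t [ 0.0115  0.0277 -0.0229] r [ 0.88  1.27 -1.78]
t [ 0.0111  0.0277 -0.0231] r [ 0.88  1.27 -1.78]
t [ 0.0108  0.0277 -0.0232] r [ 0.88  1.27 -1.78]
total turn [  4.4   5.  -11.2] shift [ 0.027 -0.19  -0.05 ]
t [0.0018 0.0379 0.0113] r [ 0.89  1.   -2.23]
t [0.0001 0.0381 0.0107] r [ 0.89  1.   -2.23]
t [-0.0015  0.0383  0.0101] r [ 0.89  1.   -2.23]
t [-0.0032  0.0383  0.0095] r [ 0.89  1.   -2.23]
t [-0.0048  0.0383  0.0088] r [ 0.89  1.   -2.23]
total turn [0. 0. 0.] shift [ 0.    0.   -0.08]
t [-0.0109 -0.      0.0243] r [0. 0. 0.]
t [-0.0109 -0.      0.0243] r [0. 0. 0.]
t [-0.0109 -0.      0.0243] r [0. 0. 0.]
```

Request:
step_arm([
  {"tx":0.012,"ty":0.028,"tz":-0.023,"rx":0.9,"ry":1.3,"rz":-1.8,"hand":0.6},
  {"tx":0.012,"ty":0.028,"tz":-0.023,"rx":0.9,"ry":1.3,"rz":-1.8,"hand":0.6},
  {"tx":0.011,"ty":0.028,"tz":-0.023,"rx":0.9,"ry":1.3,"rz":-1.8,"hand":0.6},
  {"tx":0.011,"ty":0.028,"tz":-0.023,"rx":0.9,"ry":1.3,"rz":-1.8,"hand":0.6},
], grip_force=62)

```text
time_s: 12.18
tool_pos: [0.4456, -0.0529, 0.2562]
tool_rot: [-0.001, 0.986, 0.002, 0.169]
contact_force: [-0.1, 0.0, -3.6]
gripper_width: 0.0354
```

Request:
step_arm([
  {"tx":0.002,"ty":0.038,"tz":0.011,"rx":0.9,"ry":1,"rz":-2.2,"hand":0.6},
  {"tx":0,"ty":0.038,"tz":0.011,"rx":0.9,"ry":1,"rz":-2.2,"hand":0.6},
  {"tx":-0.001,"ty":0.038,"tz":0.01,"rx":0.9,"ry":1,"rz":-2.2,"hand":0.6},
  {"tx":-0.003,"ty":0.038,"tz":0.009,"rx":0.9,"ry":1,"rz":-2.2,"hand":0.6},
  {"tx":-0.005,"ty":0.038,"tz":0.009,"rx":0.9,"ry":1,"rz":-2.2,"hand":0.6},
], grip_force=62)

```text
time_s: 12.8
tool_pos: [0.4739, -0.2417, 0.2045]
tool_rot: [-0.023, 0.972, 0.104, 0.211]
contact_force: [0.8, 0.4, -2.7]
gripper_width: 0.0357
```

```bash
python3 - <<'E'
from h import *
from rig import viewer,get_obs
o=get_obs();print(o["joint_positions"],o["contact_force"],o["gripper_width"]);r=reacher_now();print(r[0],r[1].as_euler("ZYX",degrees=True),r[0]+r[1].apply([.146,0,-.053]))
p=viewer.camera("side");cv2.imwrite("pics/s15.png",cv2.resize(p["pixels"][200:350,260:460,::-1],None,fx=4,fy=4));pickle.dump(p,open("s15.pkl","wb"))
print([( [round(float(v),3) for v in d["location"]],round(d["score"],2)) for d in viewer.place_of(p,"cover")][:2])
p=viewer.camera("top");cv2.imwrite("pics/t15.png",cv2.resize(p["pixels"][80:230,300:480,::-1],None,fx=4,fy=4));pickle.dump(p,open("t15.pkl","wb"))
print([( [round(float(v),3) for v in d["location"]],round(d["score"],2)) for d in viewer.place_of(p,"cover")][:2])
E
```

```text
[ 0.76054663  0.21660866 -0.27915604  2.15157209 -0.46389925  0.49815941
 -0.48250304] [ 0.82810167  0.40642133 -2.65525206] 0.03569146517218601
[ 0.47627434 -0.23970897  0.19860711] [12.24216072 -0.32247512  0.11853158] [ 0.61922032 -0.20858064  0.14642978]
[([0.606, -0.207, 0.128], 0.79)]
[([0.607, -0.215, 0.12], 0.84), ([0.358, 0.19, 0.001], 0.35)]
```

View pics/s15.png

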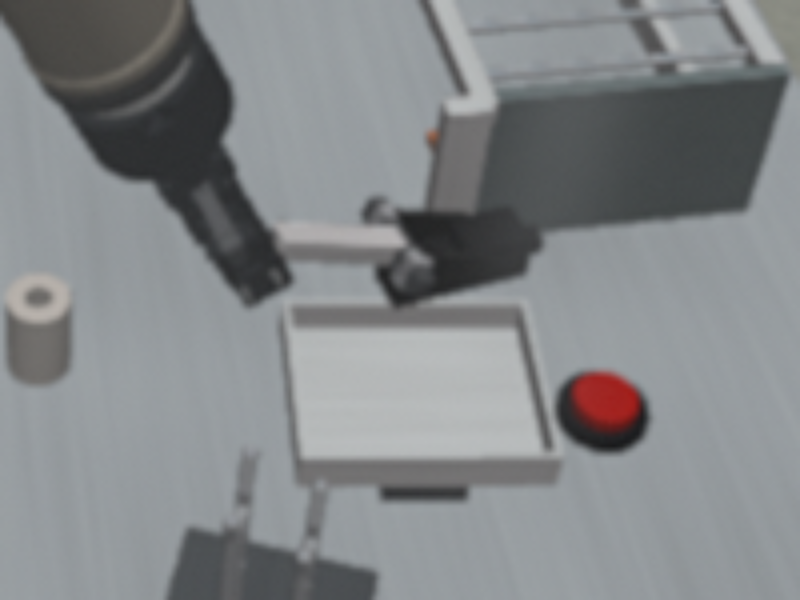

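View pics/t15.png

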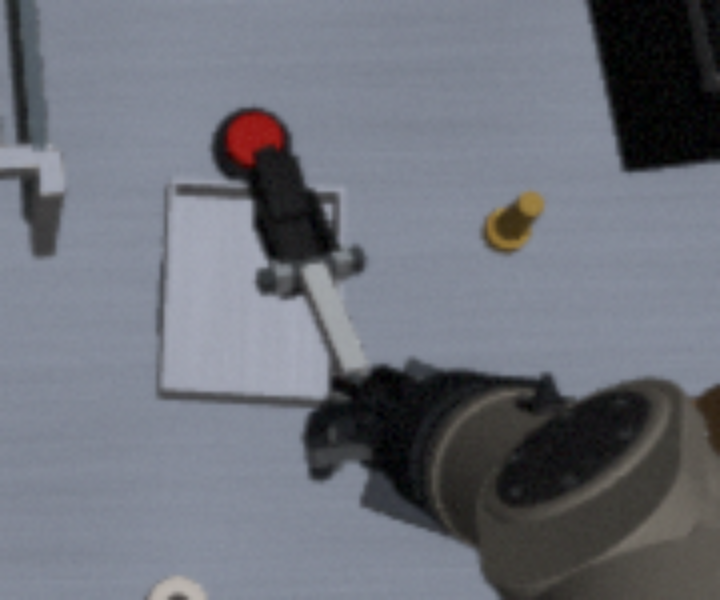

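Request:
step_arm([
  {"tx":-0.012,"ty":-0.001,"tz":0.021,"rx":0,"ry":0,"rz":0,"hand":0.6},
  {"tx":-0.012,"ty":-0.001,"tz":0.021,"rx":0,"ry":0,"rz":0,"hand":0.6},
  {"tx":-0.01,"ty":-0.001,"tz":0.022,"rx":0,"ry":0,"rz":0,"hand":0.6},
  {"tx":-0.009,"ty":0,"tz":0.019,"rx":0,"ry":0,"rz":0,"hand":0.6},
  {"tx":0,"ty":0,"tz":0,"rx":0,"ry":0,"rz":0,"hand":0.6},
], grip_force=62)

```text
time_s: 13.62
tool_pos: [0.4676, -0.2362, 0.1107]
tool_rot: [-0.025, 0.972, 0.103, 0.209]
contact_force: [-0.5, 0.3, -2.4]
gripper_width: 0.0357
```

```bash
python3 - <<'E'
from h import *
from rig import viewer,get_obs
o=get_obs();print(o["joint_positions"],o["contact_force"],o["torque"],o["gripper_width"]);r=reacher_now();print(r[0],r[1].as_euler("ZYX",degrees=True),r[0]+r[1].apply([.146,0,-.053]))
p=viewer.camera("side");cv2.imwrite("pics/s16.png",cv2.resize(p["pixels"][200:350,260:460,::-1],None,fx=4,fy=4));pickle.dump(p,open("s16.pkl","wb"))
print([( [round(float(v),3) for v in d["location"]],round(d["score"],2)) for d in viewer.place_of(p,"cover")][:2])
p=viewer.camera("top");cv2.imwrite("pics/t16.png",cv2.resize(p["pixels"][80:230,300:480,::-1],None,fx=4,fy=4));pickle.dump(p,open("t16.pkl","wb"))
print([( [round(float(v),3) for v in d["location"]],round(d["score"],2)) for d in viewer.place_of(p,"cover")][:2])
E
```

```text
[ 0.82330917  0.38580459 -0.36785443  2.22805847 -0.56349937  0.26880906
 -0.33282581] [-0.47408364  0.32492614 -2.38444167] [-0.19095574  0.84049474 -0.01839075] 0.03565190477718909
[ 0.46998296 -0.23412648  0.10481174] [12.22678952 -0.21358428  0.35729056] [ 0.61279334 -0.20284171  0.05235738]
[([0.6, -0.199, 0.035], 0.68)]
[([0.604, -0.203, 0.03], 0.62), ([0.619, 0.341, 0.149], 0.46)]
```

View pics/s16.png

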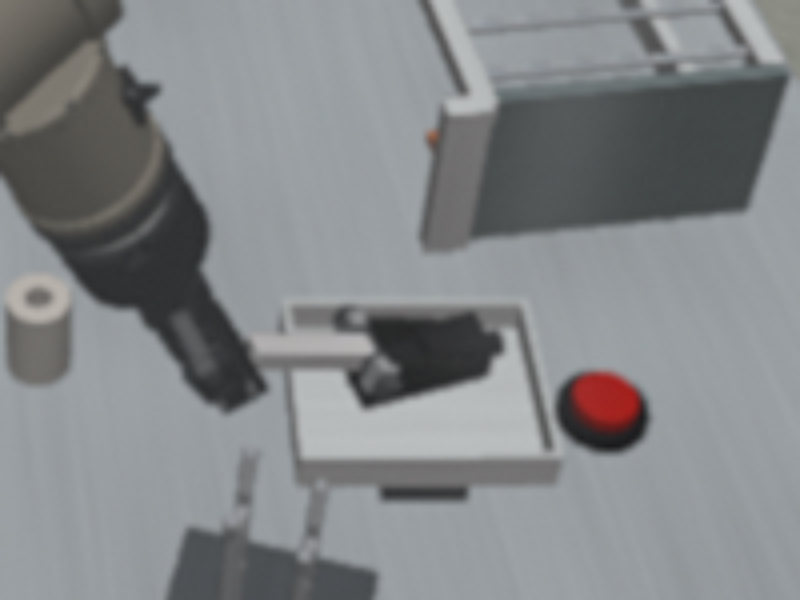

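View pics/t16.png

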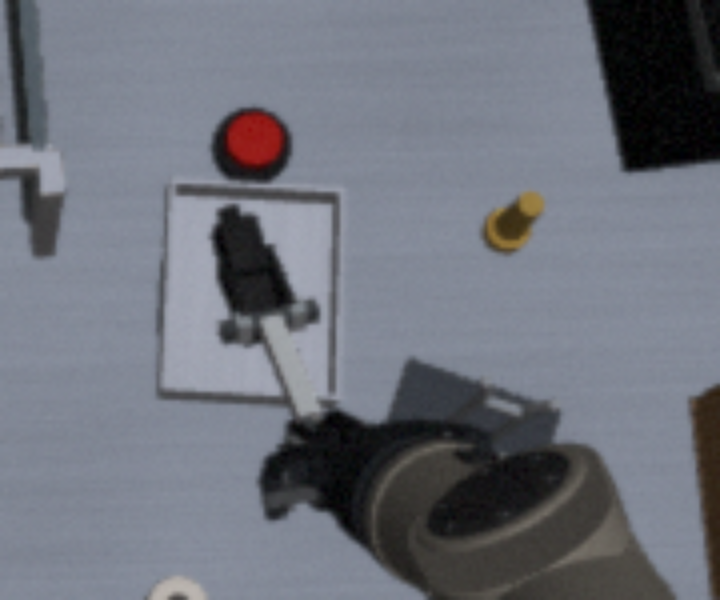

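Request:
step_arm([
  {"tx":-0.003,"ty":0.004,"tz":0.006,"rx":0,"ry":0,"rz":0,"hand":0.6},
  {"tx":-0.002,"ty":0,"tz":0.004,"rx":0,"ry":0,"rz":0,"hand":0.6},
  {"tx":0,"ty":0,"tz":0,"rx":0,"ry":0,"rz":0,"hand":0.6},
], grip_force=62)

```text
time_s: 14.2
tool_pos: [0.4683, -0.2418, 0.1001]
tool_rot: [-0.024, 0.972, 0.102, 0.21]
contact_force: [-0.2, 0.8, -2.3]
gripper_width: 0.0356
```

```bash
python3 - <<'E'
from h import *
from rig import viewer,get_obs
o=get_obs();print(o["joint_positions"],o["contact_force"],o["torque"],o["gripper_width"]);r=reacher_now();print(r[0],r[1].as_euler("ZYX",degrees=True))
p=viewer.camera("side");print([( [round(float(v),3) for v in d["location"]],round(d["score"],2)) for d in viewer.place_of(p,"cover")][:2])
E
```

```text
[ 0.84121681  0.41335568 -0.37949247  2.22536764 -0.57151858  0.2455128
 -0.30964834] [-0.15751267  0.75699039 -2.33759191] [-0.23000798  0.83139581  0.06474106] 0.03560665248132654
[ 0.47073885 -0.23978758  0.09426402] [12.08778405 -0.294858    0.26942598]
[([0.603, -0.207, 0.024], 0.91)]
```

Request:
step_arm([
  {"tx":-0.001,"ty":0,"tz":0.003,"rx":0,"ry":0,"rz":0,"hand":0.6},
  {"tx":0,"ty":0,"tz":0,"rx":0,"ry":0,"rz":0,"hand":0.6},
], grip_force=62)

```text
time_s: 14.55
tool_pos: [0.4693, -0.242, 0.0978]
tool_rot: [-0.024, 0.972, 0.102, 0.211]
contact_force: [-1.9, 0.3, 2.3]
gripper_width: 0.0356
```

Request:
step_arm([
  {"tx":-0.001,"ty":0,"tz":0.002,"rx":0,"ry":0,"rz":0,"hand":0.6},
  {"tx":0,"ty":0,"tz":0,"rx":0,"ry":0,"rz":0,"hand":0.6},
], grip_force=62)

```text
time_s: 14.8
tool_pos: [0.4691, -0.2422, 0.0959]
tool_rot: [-0.024, 0.972, 0.102, 0.211]
contact_force: [-5.9, -0.6, 8.2]
gripper_width: 0.0355
```

Request:
step_arm([
  {"tx":0,"ty":0,"tz":-0.001,"rx":0,"ry":0,"rz":0,"hand":0.1},
  {"tx":0,"ty":0,"tz":0,"rx":0,"ry":0,"rz":0,"hand":-0.02},
  {"tx":0,"ty":0,"tz":0,"rx":0,"ry":0,"rz":0,"hand":-0.04},
  {"tx":0,"ty":0,"tz":0,"rx":0,"ry":0,"rz":0,"hand":-0.05},
], grip_force=23)

```text
time_s: 15.3
tool_pos: [0.4685, -0.2418, 0.096]
tool_rot: [-0.024, 0.972, 0.102, 0.21]
contact_force: [-0.4, -0.6, -1.7]
gripper_width: 0.0451
```

```bash
python3 - <<'E'
from h import *
from rig import viewer,get_obs
o=get_obs();print(o["joint_positions"],o["contact_force"],o["torque"],o["gripper_width"]);r=reacher_now();print(r[0],r[1].as_euler("ZYX",degrees=True))
p=viewer.camera("side");cv2.imwrite("pics/s17.png",cv2.resize(p["pixels"][200:350,260:460,::-1],None,fx=4,fy=4))
p=viewer.camera("top");cv2.imwrite("pics/t17.png",cv2.resize(p["pixels"][100:200,320:440,::-1],None,fx=6,fy=6));pickle.dump(p,open("t17.pkl","wb"))
print([( [round(float(v),3) for v in d["location"]],round(d["score"],2)) for d in viewer.place_of(p,"cover")][:2])
E
```

```text
[ 0.8451946   0.42275099 -0.38494474  2.22699404 -0.57594896  0.23437971
 -0.30157488] [-0.37313361 -0.62569426 -1.66784121] [-0.1298703   0.65844064  0.00214592] 0.04514629524139751
[ 0.4708795  -0.23978974  0.0901249 ] [12.11110224 -0.31795562  0.23287459]
[([0.603, -0.21, 0.016], 0.84), ([0.66, 0.08, 0.0], 0.27)]
```

View pics/s17.png

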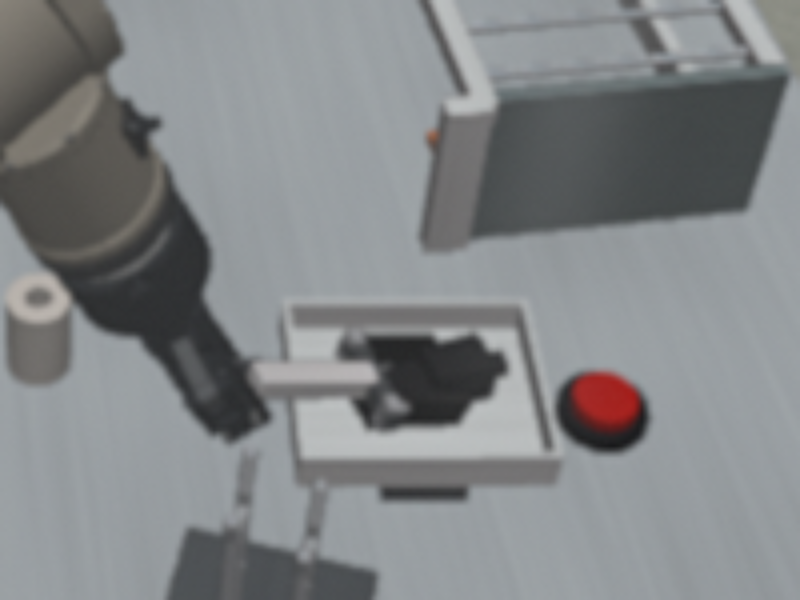

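View pics/t17.png

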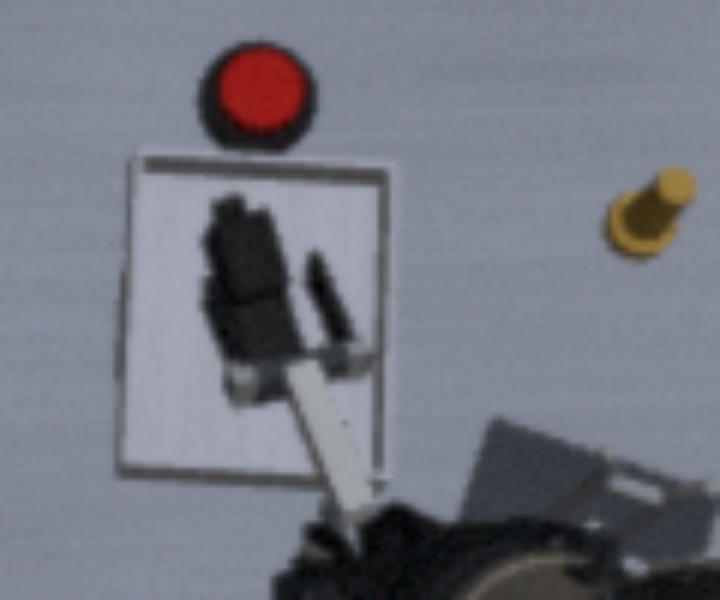

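Request:
step_arm([
  {"tx":0,"ty":-0.005,"tz":0,"rx":0,"ry":0,"rz":0,"hand":-0.05},
  {"tx":0,"ty":-0.001,"tz":0,"rx":0,"ry":0,"rz":0,"hand":-0.05},
  {"tx":0.004,"ty":0,"tz":-0.01,"rx":0,"ry":0,"rz":0,"hand":-0.05},
], grip_force=23)

```text
time_s: 15.82
tool_pos: [0.4662, -0.2356, 0.1066]
tool_rot: [-0.025, 0.972, 0.102, 0.21]
contact_force: [-0.1, -0.6, -1.3]
gripper_width: 0.0447
```

```bash
python3 - <<'E'
from h import *
from rig import viewer,get_obs
o=get_obs();print(o["contact_force"],o["torque"],o["gripper_width"]);r=reacher_now();print(r[0],r[1].as_euler("ZYX",degrees=True))
p=viewer.camera("top");cv2.imwrite("pics/t18.png",cv2.resize(p["pixels"][100:200,320:440,::-1],None,fx=6,fy=6))
E
```

```text
[-0.05716451 -0.57877528 -1.26381439] [-0.16282948  0.5953719  -0.03219848] 0.04473524580152313
[ 0.46862021 -0.23359252  0.10077021] [12.12281135 -0.26754013  0.31194325]
```

View pics/t18.png

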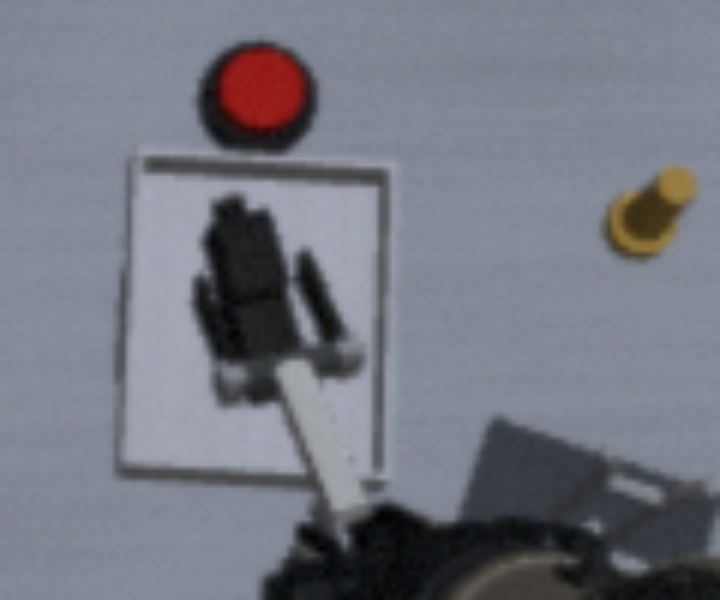

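Request:
step_arm([
  {"tx":0.004,"ty":-0.001,"tz":-0.01,"rx":0,"ry":0,"rz":0,"hand":-0.05},
  {"tx":0.01,"ty":0,"tz":-0.022,"rx":0,"ry":0,"rz":0,"hand":-0.05},
  {"tx":0.012,"ty":0,"tz":-0.027,"rx":0,"ry":0,"rz":0,"hand":-0.05},
  {"tx":0.012,"ty":0,"tz":-0.027,"rx":0,"ry":0,"rz":0,"hand":-0.05},
  {"tx":0.012,"ty":0,"tz":-0.027,"rx":0,"ry":0,"rz":0,"hand":-0.05},
], grip_force=23)

```text
time_s: 16.5
tool_pos: [0.4651, -0.2357, 0.2322]
tool_rot: [-0.024, 0.972, 0.103, 0.211]
contact_force: [1.3, -0.0, -1.7]
gripper_width: 0.0448
```

```bash
python3 - <<'E'
from h import *
from rig import viewer,get_obs
o=get_obs();print(o["joint_positions"],o["contact_force"],o["torque"],o["gripper_width"]);r=reacher_now();print(r[0],r[1].as_euler("ZYX",degrees=True),r[0]+r[1].apply([.146,0,-.053]))
p=viewer.camera("side");cv2.imwrite("pics/s19.png",cv2.resize(p["pixels"][200:350,260:460,::-1],None,fx=4,fy=4))
print([( [round(float(v),3) for v in d["location"]],round(d["score"],2)) for q in("cover","jaw_tip") for d in viewer.place_of(p,q)][:4])
pos,R=tcp_of([.431,-.328,.25],-22.5);plan(pos,R,6)
print(PG,RG.as_quat())
E
```

```text
[ 0.73754958  0.15466847 -0.2488655   2.14818955 -0.456813    0.56157713
 -0.50802272] [ 1.30019636 -0.02587126 -1.74915816] [-0.16323153  0.5924232  -0.01920183] 0.04479117528538528
[ 0.46755906 -0.23366149  0.22635609] [12.11998824 -0.33282186  0.18241589] [ 0.61056789 -0.20277828  0.17420534]
[([0.604, -0.206, 0.024], 0.6), ([0.611, -0.203, 0.171], 0.89), ([0.598, -0.21, 0.017], 0.39)]
total turn [-14.3  -0.5  31.5] shift [-0.038 -0.092  0.023]
t [-0.007   0.0137 -0.0075] r [-2.39 -0.08  5.25]
t [-0.0057  0.0145 -0.0069] r [-2.39 -0.08  5.25]
t [-0.0043  0.0153 -0.0062] r [-2.39 -0.08  5.25]
t [-0.0029  0.0159 -0.0056] r [-2.39 -0.08  5.25]
t [-0.0014  0.0163 -0.0049] r [-2.39 -0.08  5.25]
t [ 0.0001  0.0165 -0.0042] r [-2.39 -0.08  5.25]
[ 0.4279 -0.3283  0.1259] [ 0.9590633  -0.19101261  0.20501353  0.04100271]
```

View pics/s19.png

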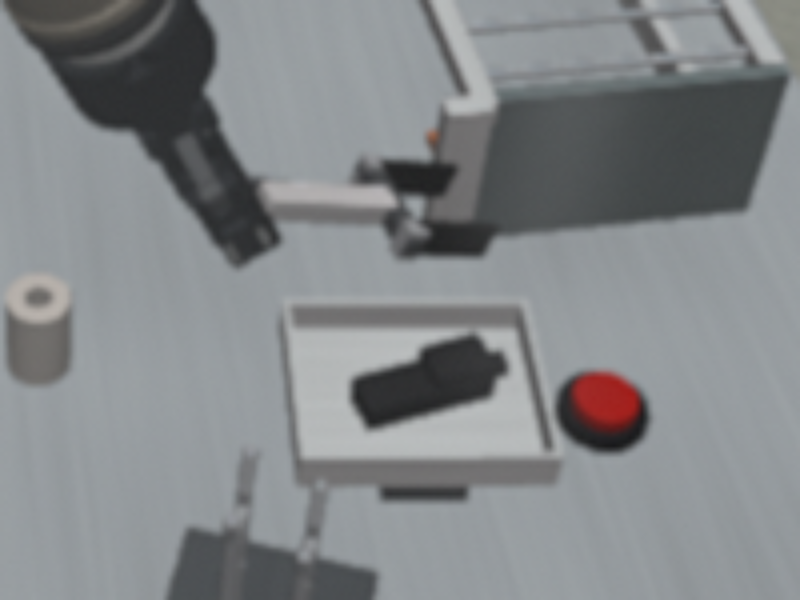

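The cover lies flat in the tray at (0.604,-0.206). The reacher is clear of it and still seated in the hand as before, since jaw_tip agrees with the model. Next I'll return it to the rest.

Request:
step_arm([
  {"tx":-0.007,"ty":0.014,"tz":-0.007,"rx":-2.4,"ry":-0.1,"rz":5.2,"hand":-0.05},
  {"tx":-0.006,"ty":0.015,"tz":-0.007,"rx":-2.4,"ry":-0.1,"rz":5.2,"hand":-0.05},
  {"tx":-0.004,"ty":0.015,"tz":-0.006,"rx":-2.4,"ry":-0.1,"rz":5.2,"hand":-0.05},
  {"tx":-0.003,"ty":0.016,"tz":-0.006,"rx":-2.4,"ry":-0.1,"rz":5.3,"hand":-0.05},
  {"tx":-0.001,"ty":0.016,"tz":-0.005,"rx":-2.4,"ry":-0.1,"rz":5.3,"hand":-0.05},
], grip_force=23)

```text
time_s: 17.27
tool_pos: [0.433, -0.3129, 0.2486]
tool_rot: [0.03, 0.968, -0.144, 0.204]
contact_force: [0.2, -0.5, -1.1]
gripper_width: 0.0448
```

Request:
step_arm([
  {"tx":0,"ty":0.017,"tz":-0.004,"rx":-2.4,"ry":-0.1,"rz":5.3,"hand":-0.05},
  {"tx":0,"ty":0,"tz":0,"rx":0,"ry":0,"rz":0,"hand":-0.05},
], grip_force=23)

```text
time_s: 17.52
tool_pos: [0.4271, -0.3287, 0.2527]
tool_rot: [0.041, 0.96, -0.191, 0.202]
contact_force: [0.7, -0.0, -1.5]
gripper_width: 0.0448
```

```bash
python3 - <<'E'
from h import *
from rig import viewer,get_obs
o=get_obs();print(o["joint_positions"],o["contact_force"],o["torque"],o["gripper_width"]);r=reacher_now();print(r[0],r[1].as_euler("ZYX",degrees=True),r[0]+r[1].apply([.146,0,-.053]))
p=viewer.camera("top");cv2.imwrite("pics/t20.png",cv2.resize(p["pixels"][110:230,350:480,::-1],None,fx=5,fy=5));pickle.dump(p,open("t20.pkl","wb"))
print([( [round(float(v),3) for v in d["location"]],round(d["score"],2)) for q in("jaw_tip",) for d in viewer.place_of(p,q)][:4])
p=viewer.camera("side");pickle.dump(p,open("s20.pkl","wb"))
print([( [round(float(v),3) for v in d["location"]],round(d["score"],2)) for q in("jaw_tip","rest") for d in viewer.place_of(p,q)][:4])
pos,R=tcp_of([.431,-.328,.16],-22.5);plan(pos,R,3)
E
```

```text
[ 0.63721385  0.09648588 -0.05831353  2.15402946 -0.14629022  0.48796526
 -1.26811177] [ 0.68699823 -0.02472656 -1.49782813] [0.31254418 0.58860826 0.05947246] 0.044834018556891016
[ 0.43011682 -0.32840013  0.24676749] [-22.49367977   0.41124574  -0.04059601] [ 0.56464008 -0.38414475  0.19272095]
[([0.564, -0.389, 0.191], 0.79), ([0.367, 0.432, 0.003], 0.5)]
[([0.565, -0.383, 0.189], 0.64), ([0.648, -0.396, 0.002], 0.38), ([0.484, -0.348, -0.002], 0.67)]
total turn [-0.   0.4  0.1] shift [ 0.    -0.    -0.087]
t [-0.0116 -0.      0.0266] r [-0.    0.12  0.02]
t [-0.0117 -0.      0.0266] r [-0.    0.12  0.02]
t [-0.0118 -0.      0.0266] r [-0.    0.12  0.02]
```

View pics/t20.png

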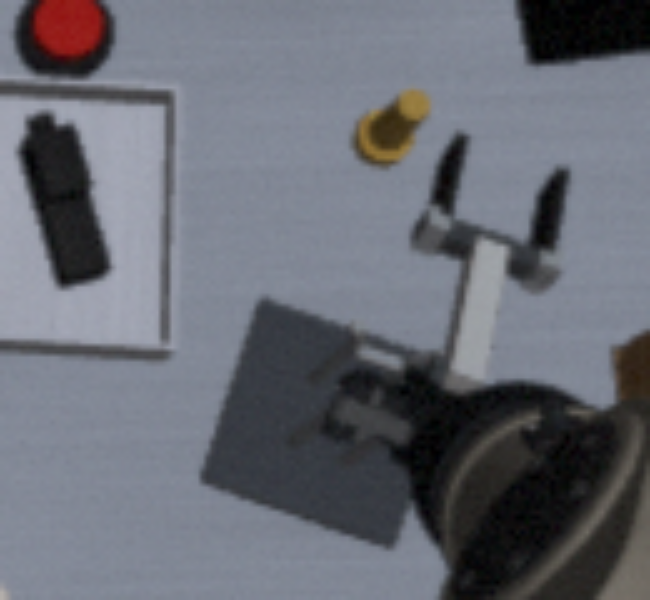

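Request:
step_arm([
  {"tx":-0.012,"ty":0,"tz":0.027,"rx":0,"ry":0.1,"rz":0,"hand":-0.05},
  {"tx":-0.012,"ty":0,"tz":0.027,"rx":0,"ry":0.1,"rz":0,"hand":-0.05},
  {"tx":-0.012,"ty":0,"tz":0.026,"rx":0,"ry":0.1,"rz":0,"hand":-0.05},
  {"tx":0,"ty":0,"tz":0,"rx":0,"ry":0,"rz":0,"hand":-0.05},
], grip_force=23)

```text
time_s: 18.27
tool_pos: [0.4259, -0.3276, 0.1636]
tool_rot: [0.04, 0.96, -0.191, 0.202]
contact_force: [0.5, 0.6, -1.3]
gripper_width: 0.0448
```

```bash
python3 - <<'E'
from h import *
from rig import viewer,get_obs
o=get_obs();print(o["joint_positions"],o["contact_force"],o["torque"],o["gripper_width"]);r=reacher_now();print(r[0],r[1].as_euler("ZYX",degrees=True),r[0]+r[1].apply([.146,0,-.053]))
p=viewer.camera("side");cv2.imwrite("pics/s21.png",cv2.resize(p["pixels"][250:390,250:430,::-1],None,fx=4,fy=4))
pos,R=tcp_of([.431,-.328,.12],-22.5);plan(pos,R,3)
E
```

```text
[ 0.66634927  0.23973498 -0.09412605  2.2412768  -0.20922418  0.25785117
 -1.19279413] [ 0.47033954  0.60229102 -1.32526703] [ 0.21615121  0.5742207  -0.0025512 ] 0.04484397337174141
[ 0.42894333 -0.32728129  0.15769997] [-22.48275424   0.30878351   0.03813044] [ 0.56359416 -0.38296984  0.10391392]
total turn [0.  0.1 0. ] shift [ 0.001  0.    -0.039]
t [-0.0051 -0.0002  0.0121] r [0.   0.04 0.  ]
t [-0.0051 -0.0002  0.0121] r [0.   0.04 0.  ]
t [-0.0051 -0.0002  0.0121] r [0.   0.04 0.  ]
```

View pics/s21.png

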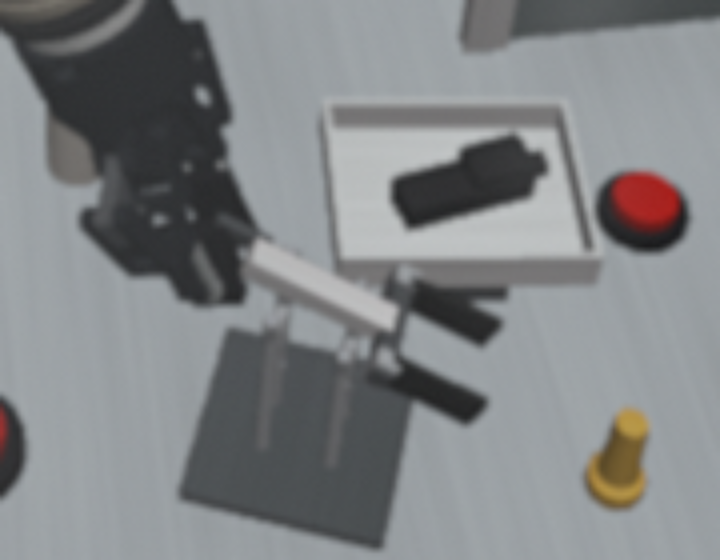

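Request:
step_arm([
  {"tx":-0.005,"ty":0,"tz":0.012,"rx":0,"ry":0,"rz":0,"hand":-0.05},
  {"tx":-0.004,"ty":0,"tz":0.011,"rx":0,"ry":0,"rz":0,"hand":-0.05},
  {"tx":0,"ty":0,"tz":0,"rx":0,"ry":0,"rz":0,"hand":-0.05},
], grip_force=23)

```text
time_s: 18.7
tool_pos: [0.4279, -0.3289, 0.1403]
tool_rot: [0.041, 0.959, -0.191, 0.204]
contact_force: [-0.1, 0.3, -1.4]
gripper_width: 0.0449
```

```bash
python3 - <<'E'
from h import *
from rig import viewer,get_obs
o=get_obs();print(o["joint_positions"],o["contact_force"],o["torque"],o["gripper_width"]);r=reacher_now();print(r[0],r[1].as_euler("ZYX",degrees=True))
p=viewer.camera("side");cv2.imwrite("pics/s22.png",cv2.resize(p["pixels"][250:390,250:430,::-1],None,fx=4,fy=4))
pos,R=tcp_of([.431,-.328,.12],-22.5);plan(pos,R,2)
E
```

```text
[ 0.68104752  0.28771522 -0.11273571  2.25406572 -0.22488167  0.1935817
 -1.17274257] [-0.07953699  0.34684142 -1.3681578 ] [0.27135816 0.61256293 0.05222345] 0.044897972603428586
[ 0.43102197 -0.32862119  0.13440591] [-2.25143297e+01  1.09454659e-01 -1.70953825e-02]
total turn [ 0.   0.1 -0. ] shift [-0.     0.001 -0.015]
t [-0.0033 -0.0003  0.0067] r [ 0.02  0.03 -0.  ]
t [-0.0033 -0.0003  0.0067] r [ 0.02  0.03 -0.  ]
```

View pics/s22.png

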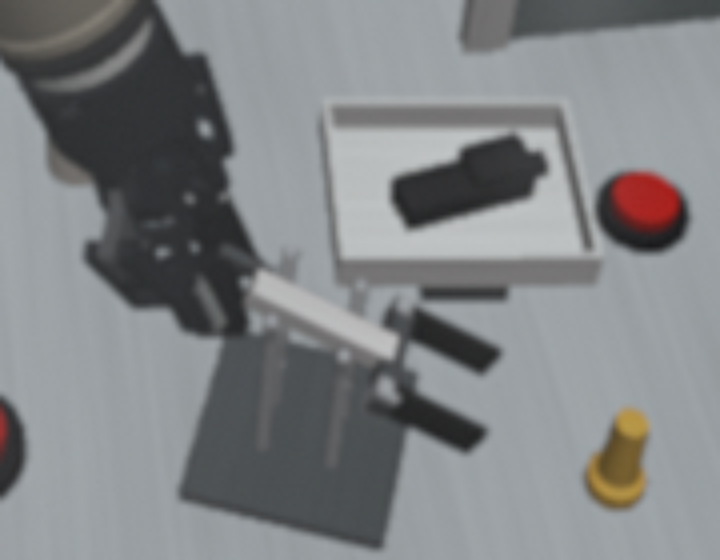

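Shaft is between the prongs of both saddles. I'll lower the last 14 mm.

Request:
step_arm([
  {"tx":-0.003,"ty":0,"tz":0.007,"rx":0,"ry":0,"rz":0,"hand":-0.05},
  {"tx":-0.003,"ty":0,"tz":0.005,"rx":0,"ry":0,"rz":0,"hand":-0.05},
  {"tx":0,"ty":0,"tz":0,"rx":0,"ry":0,"rz":0,"hand":-0.05},
], grip_force=23)

```text
time_s: 19.12
tool_pos: [0.4281, -0.3292, 0.1288]
tool_rot: [0.041, 0.959, -0.191, 0.204]
contact_force: [-0.5, -0.2, -1.2]
gripper_width: 0.0447
```

```bash
python3 - <<'E'
from h import *
from rig import viewer,get_obs
o=get_obs();print(o["joint_positions"],o["contact_force"],o["torque"],o["gripper_width"]);r=reacher_now();print(r[0],r[1].as_euler("ZYX",degrees=True))
E
```

```text
[ 0.62321914  0.30890869 -0.04637244  2.26353453 -0.37504263  0.16959029
 -1.02466144] [-0.52842215 -0.17269312 -1.15757669] [0.35393463 0.57213475 0.08238975] 0.04471013903775489
[ 0.4311351  -0.32888956  0.1228929 ] [-2.24941497e+01  1.75394789e-01 -3.07583242e-03]
```

Request:
step_arm([
  {"tx":-0.001,"ty":0,"tz":0.003,"rx":0,"ry":-0.3,"rz":0,"hand":-0.05},
  {"tx":0,"ty":0,"tz":0.001,"rx":0,"ry":0,"rz":0,"hand":-0.05},
], grip_force=23)

```text
time_s: 19.38
tool_pos: [0.4296, -0.3301, 0.1259]
tool_rot: [0.041, 0.96, -0.191, 0.202]
contact_force: [-2.3, 2.8, 6.7]
gripper_width: 0.0446
```

Seated (Fz is 6.7 N upward). Now open the hand and back out.

Request:
step_arm([
  {"tx":0,"ty":0,"tz":0,"rx":0,"ry":0,"rz":0,"hand":-0.2},
  {"tx":0,"ty":0,"tz":0,"rx":0,"ry":0,"rz":0,"hand":-0.5},
  {"tx":0,"ty":0,"tz":0,"rx":0,"ry":0,"rz":0,"hand":-0.8},
  {"tx":0,"ty":0,"tz":0,"rx":0,"ry":0,"rz":0,"hand":-0.8},
], grip_force=23)

```text
time_s: 19.88
tool_pos: [0.4286, -0.3299, 0.1251]
tool_rot: [0.04, 0.96, -0.191, 0.201]
contact_force: [0.1, -0.4, 0.4]
gripper_width: 0.0767
```

```bash
python3 - <<'E'
from h import *
from rig import viewer,get_obs
o=get_obs();print(o["joint_positions"],o["contact_force"],o["gripper_width"])
p=viewer.camera("side");cv2.imwrite("pics/s23.png",cv2.resize(p["pixels"][250:390,250:430,::-1],None,fx=4,fy=4))
E
```

```text
[ 0.59519717  0.31728168 -0.0141114   2.26276577 -0.43178837  0.16977006
 -0.97000872] [ 0.05186288 -0.41135684  0.36770162] 0.07665638921276244
```

View pics/s23.png

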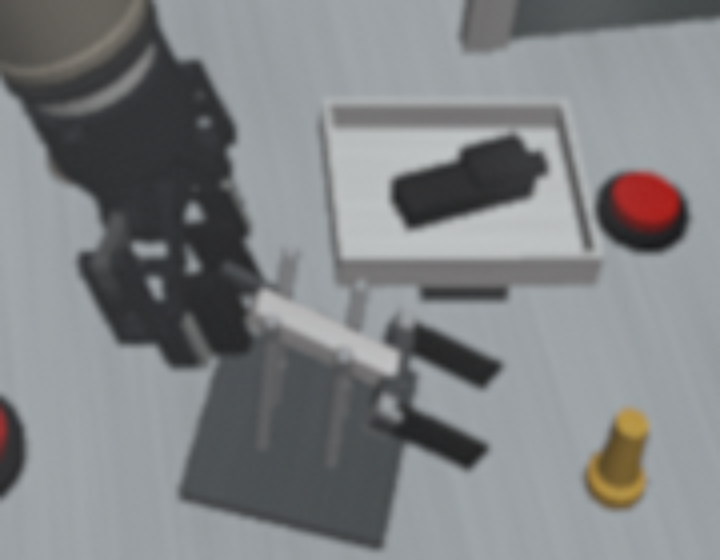

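Request:
step_arm([
  {"tx":0,"ty":0,"tz":-0.02,"rx":0,"ry":0,"rz":0,"hand":-1},
  {"tx":0,"ty":0,"tz":-0.035,"rx":0,"ry":0,"rz":0,"hand":-1},
  {"tx":0,"ty":0,"tz":-0.04,"rx":0,"ry":0,"rz":0,"hand":-1},
  {"tx":0,"ty":0,"tz":-0.04,"rx":0,"ry":0,"rz":0,"hand":-1},
], grip_force=25)

```text
time_s: 20.42
tool_pos: [0.3779, -0.3087, 0.2497]
tool_rot: [0.04, 0.96, -0.191, 0.201]
contact_force: [1.5, 0.4, -0.3]
gripper_width: 0.0856
```

```bash
python3 - <<'E'
from h import *
from rig import viewer,get_obs
o=get_obs();print(o["joint_positions"],o["contact_force"],o["gripper_width"],o["tool_pos"])
for c in("side","top"):
    p=viewer.camera(c);pickle.dump(p,open(c+"24.pkl","wb"))
    print([( q,[round(float(v),3) for v in d["location"]],round(d["score"],2)) for q in("handle","jaw_tip","cover","hatch_fin") for d in viewer.place_of(p,q)[:1]])
    if c=="side":cv2.imwrite("pics/s24.png",cv2.resize(p["pixels"][250:390,250:430,::-1],None,fx=4,fy=4))
# fin: points above rail
for c in("side","top"):
    p=pickle.load(open(c+"24.pkl","rb"));X=cloud(p);m=(abs(X[...,0]-.62)<.03)&(abs(X[...,1]-.34)<.05)&(X[...,2]>.135)&(X[...,2]<.185);P=X[m];print(c,m.sum(),np.percentile(P,[5,50,95],axis=0))
E
```

```text
[ 4.24725250e-01 -6.85145498e-04  1.87086477e-01  2.26636261e+00
 -1.88556062e-01  4.78634933e-01 -1.20229730e+00] [ 1.51977052  0.4397732  -0.31782079] 0.08556676150616829 [ 0.37790897 -0.30868088  0.24965784]
[('handle', [0.434, -0.331, 0.119], 0.57), ('jaw_tip', [0.568, -0.383, 0.063], 0.59), ('cover', [0.606, -0.207, 0.023], 0.76), ('hatch_fin', [0.618, 0.344, 0.152], 0.81)]
[('handle', [0.435, -0.33, 0.116], 0.67), ('jaw_tip', [0.566, -0.392, 0.066], 0.59), ('cover', [0.605, -0.206, 0.017], 0.83), ('hatch_fin', [0.62, 0.343, 0.149], 0.96)]
side 84 [[0.61015284 0.32941874 0.13800511]
 [0.61661108 0.33523271 0.15932837]
 [0.62426691 0.3497891  0.17450058]]
top 110 [[0.61332023 0.33403514 0.13818243]
 [0.61753028 0.33979605 0.16705428]
 [0.62731673 0.35064322 0.17742218]]
```

View pics/s24.png

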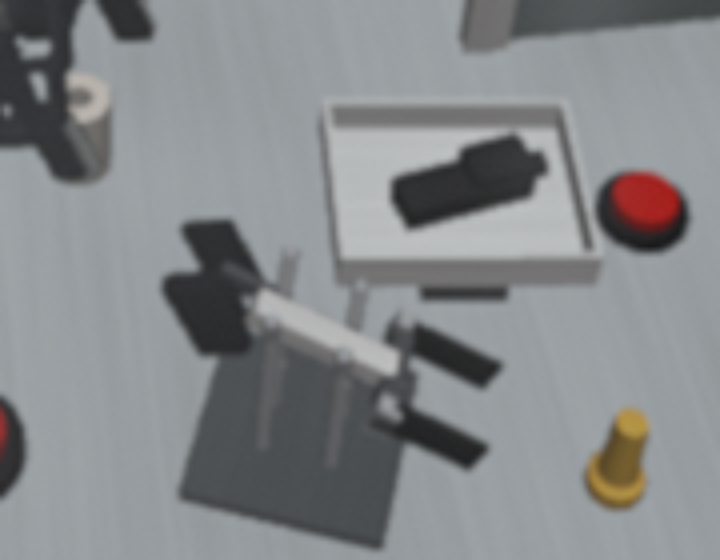

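```bash
python3 - <<'E'
from h import *
s=plan(np.array([.48,0.0,.30]),downR(-8),7)
s=plan(np.array([.619,.342,.26]),downR(2.3),8,s)
E
```

```text
total turn [  3.  -23.5 -14.3] shift [0.102 0.309 0.052]
t [-0.0002 -0.0463 -0.0083] r [ 0.43 -3.35 -2.05]
t [ 0.001  -0.0464 -0.0079] r [ 0.43 -3.35 -2.05]
t [ 0.0022 -0.0464 -0.0077] r [ 0.43 -3.35 -2.05]
t [ 0.0034 -0.0463 -0.0075] r [ 0.43 -3.35 -2.05]
t [ 0.0046 -0.0462 -0.0074] r [ 0.43 -3.35 -2.05]
t [ 0.0058 -0.0461 -0.0073] r [ 0.43 -3.35 -2.05]
t [ 0.007  -0.0459 -0.0074] r [ 0.43 -3.35 -2.05]
total turn [  0.    0.  -10.3] shift [ 0.139  0.342 -0.04 ]
t [ 0.0113 -0.0448  0.005 ] r [ 0.    0.   -1.29]
t [ 0.0123 -0.0445  0.005 ] r [ 0.    0.   -1.29]
t [ 0.0133 -0.0442  0.005 ] r [ 0.    0.   -1.29]
t [ 0.0142 -0.0439  0.005 ] r [ 0.    0.   -1.29]
t [ 0.0152 -0.0436  0.005 ] r [ 0.    0.   -1.29]
t [ 0.0162 -0.0432  0.005 ] r [ 0.    0.   -1.29]
t [ 0.0172 -0.0428  0.005 ] r [ 0.    0.   -1.29]
t [ 0.0181 -0.0424  0.005 ] r [ 0.    0.   -1.29]
```

Request:
step_arm([
  {"tx":0,"ty":-0.046,"tz":-0.008,"rx":0.4,"ry":-3.3,"rz":-2,"hand":-1},
  {"tx":0.001,"ty":-0.046,"tz":-0.008,"rx":0.4,"ry":-3.3,"rz":-2,"hand":-1},
  {"tx":0.002,"ty":-0.046,"tz":-0.008,"rx":0.4,"ry":-3.3,"rz":-2,"hand":-1},
  {"tx":0.003,"ty":-0.046,"tz":-0.008,"rx":0.4,"ry":-3.4,"rz":-2,"hand":-1},
  {"tx":0.005,"ty":-0.046,"tz":-0.007,"rx":0.4,"ry":-3.4,"rz":-2.1,"hand":-1},
], grip_force=25)

```text
time_s: 21.55
tool_pos: [0.4513, -0.0885, 0.286]
tool_rot: [0.013, 0.993, -0.106, 0.058]
contact_force: [0.8, 0.6, -0.3]
gripper_width: 0.0854
```

Request:
step_arm([
  {"tx":0.006,"ty":-0.046,"tz":-0.007,"rx":0.4,"ry":-3.4,"rz":-2.1,"hand":-1},
  {"tx":0.007,"ty":-0.046,"tz":-0.007,"rx":0.4,"ry":-3.4,"rz":-2.1,"hand":-1},
  {"tx":0.011,"ty":-0.045,"tz":0.005,"rx":0,"ry":0,"rz":-1.3,"hand":-1},
  {"tx":0.012,"ty":-0.044,"tz":0.005,"rx":0,"ry":0,"rz":-1.3,"hand":-1},
  {"tx":0.013,"ty":-0.044,"tz":0.005,"rx":0,"ry":0,"rz":-1.3,"hand":-1},
], grip_force=25)

```text
time_s: 22.18
tool_pos: [0.5323, 0.1273, 0.2837]
tool_rot: [0.002, 0.999, -0.036, -0.0]
contact_force: [0.7, -0.3, 0.9]
gripper_width: 0.0854
```

```bash
python3 - <<'E'
from h import *
from rig import get_obs
print(get_obs()["joint_positions"])
s=plan(np.array([.619,.342,.26]),downR(2.3),5)
E
```

```text
[-0.12495106  0.25774762 -0.26966031  1.81506241  0.08051955  1.08140624
 -2.06721182]
total turn [ 0.2  0.1 -6.4] shift [ 0.087  0.215 -0.024]
t [ 0.0142 -0.0441  0.0046] r [ 0.04  0.01 -1.29]
t [ 0.0152 -0.0438  0.0046] r [ 0.04  0.01 -1.29]
t [ 0.0162 -0.0434  0.0046] r [ 0.04  0.01 -1.29]
t [ 0.0171 -0.043   0.0047] r [ 0.04  0.01 -1.29]
t [ 0.0181 -0.0426  0.0047] r [ 0.04  0.01 -1.29]
```

Request:
step_arm([
  {"tx":0.014,"ty":-0.044,"tz":0.005,"rx":0,"ry":0,"rz":-1.3,"hand":-1},
  {"tx":0.015,"ty":-0.044,"tz":0.005,"rx":0,"ry":0,"rz":-1.3,"hand":-1},
  {"tx":0.016,"ty":-0.043,"tz":0.005,"rx":0,"ry":0,"rz":-1.3,"hand":-1},
  {"tx":0.017,"ty":-0.043,"tz":0.004,"rx":0,"ry":0,"rz":-1.3,"hand":-1},
  {"tx":0.018,"ty":-0.043,"tz":0.004,"rx":0,"ry":0,"rz":-1.3,"hand":-0.6},
], grip_force=20)

```text
time_s: 22.8
tool_pos: [0.6183, 0.3419, 0.2594]
tool_rot: [0.002, 1.0, 0.021, -0.001]
contact_force: [0.0, -0.3, -0.2]
gripper_width: 0.0699
```

Request:
step_arm([
  {"tx":0,"ty":0,"tz":0,"rx":0,"ry":0,"rz":0,"hand":-0.4},
  {"tx":0,"ty":0,"tz":0,"rx":0,"ry":0,"rz":0,"hand":-0.4},
], grip_force=20)

```text
time_s: 23.05
tool_pos: [0.6177, 0.34, 0.2597]
tool_rot: [0.003, 1.0, 0.02, -0.001]
contact_force: [0.2, -0.9, -0.1]
gripper_width: 0.0598
```

```bash
python3 - <<'E'
from h import *
from rig import get_obs,viewer
print(get_obs()["joint_positions"])
s=plan(np.array([.619,.342,.168]),downR(2.3),4)
p=viewer.camera("side");cv2.imwrite("pics/s25.png",cv2.resize(p["pixels"][60:230,270:470,::-1],None,fx=3.5,fy=3.5))
E
```

```text
[-0.38715834  0.54679703 -0.31109024  1.44900174  0.17674154  1.1771376
 -2.25483206]
total turn [0.3 0.1 0. ] shift [ 0.001  0.002 -0.092]
t [ 0.0004 -0.0006  0.0229] r [0.07 0.02 0.  ]
t [ 0.0004 -0.0006  0.0229] r [0.07 0.02 0.  ]
t [ 0.0004 -0.0006  0.0229] r [0.07 0.02 0.  ]
t [ 0.0004 -0.0005  0.0229] r [0.07 0.02 0.  ]
```

View pics/s25.png

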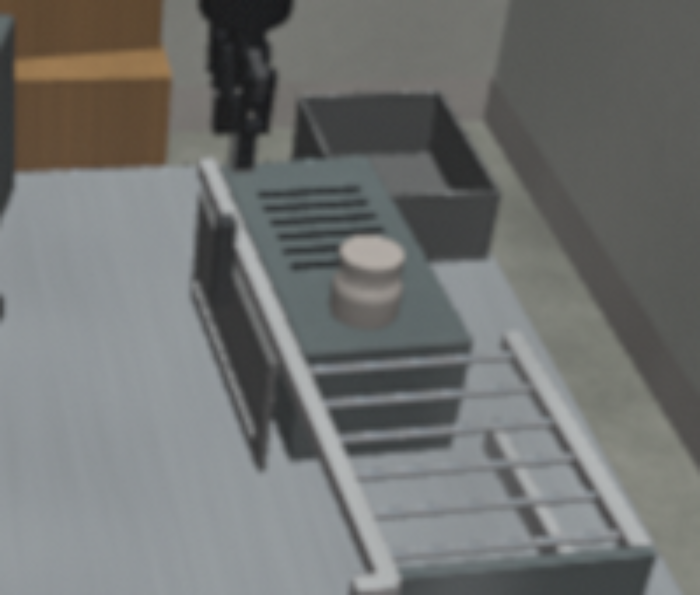

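Request:
step_arm([
  {"tx":0,"ty":-0.001,"tz":0.023,"rx":0,"ry":0,"rz":0,"hand":-0.4},
  {"tx":0.001,"ty":-0.001,"tz":0.023,"rx":0,"ry":0,"rz":0,"hand":-0.4},
  {"tx":0,"ty":0,"tz":0.023,"rx":0,"ry":0,"rz":0,"hand":-0.4},
  {"tx":0,"ty":0,"tz":0.022,"rx":0,"ry":0,"rz":0,"hand":-0.4},
  {"tx":0,"ty":0,"tz":0,"rx":0,"ry":0,"rz":0,"hand":-0.4},
], grip_force=20)

```text
time_s: 23.72
tool_pos: [0.6179, 0.3407, 0.168]
tool_rot: [0.003, 1.0, 0.02, -0.001]
contact_force: [0.1, -0.7, 0.2]
gripper_width: 0.06
```

Request:
step_arm([
  {"tx":0,"ty":0,"tz":0,"rx":0,"ry":0,"rz":0,"hand":0.2},
  {"tx":0,"ty":0,"tz":0,"rx":0,"ry":0,"rz":0,"hand":0.6},
  {"tx":0,"ty":0,"tz":0,"rx":0,"ry":0,"rz":0,"hand":0.7},
  {"tx":0,"ty":0,"tz":0,"rx":0,"ry":0,"rz":0,"hand":0.7},
], grip_force=20)

```text
time_s: 24.22
tool_pos: [0.6193, 0.343, 0.1714]
tool_rot: [0.001, 1.0, 0.02, 0.001]
contact_force: [-1.3, -0.1, 6.0]
gripper_width: 0.02
```

```bash
python3 - <<'E'
from h import *
from rig import get_obs,viewer
o=get_obs();print(o["joint_positions"],o["contact_force"],o["gripper_width"])
d=np.array([.04,-.999,0]);print(Rq(o["tool_rot"]).inv().apply(d*.03))
p=viewer.camera("side");cv2.imwrite("pics/s26.png",cv2.resize(p["pixels"][60:230,270:470,::-1],None,fx=3.5,fy=3.5))
E
```

```text
[-0.39584549  0.62689329 -0.29990335  1.52501561  0.20855574  1.02081729
 -2.28142559] [-1.32740141 -0.12172139  6.00784333] 0.02004122607301884
[-2.14296439e-05  2.99939077e-02  7.70906908e-05]
```

View pics/s26.png

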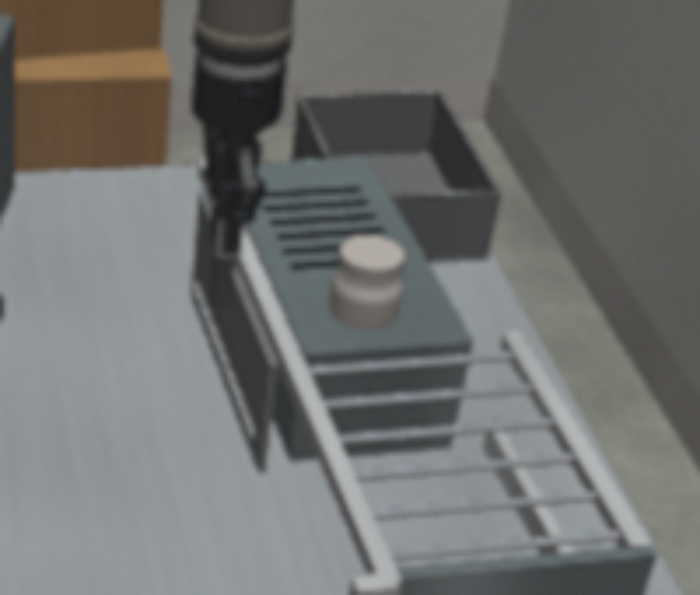

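Request:
step_arm([
  {"tx":0,"ty":0.015,"tz":-0.003,"rx":0,"ry":0,"rz":0,"hand":0.7},
  {"tx":0,"ty":0.025,"tz":0,"rx":0,"ry":0,"rz":0,"hand":0.7},
  {"tx":0,"ty":0.03,"tz":0,"rx":0,"ry":0,"rz":0,"hand":0.7},
  {"tx":0,"ty":0.03,"tz":0,"rx":0,"ry":0,"rz":0,"hand":0.7},
], grip_force=30)

```text
time_s: 24.78
tool_pos: [0.6232, 0.2418, 0.1714]
tool_rot: [0.002, 1.0, 0.02, 0.0]
contact_force: [8.1, 3.0, -13.8]
gripper_width: 0.0195
```

Request:
step_arm([
  {"tx":0,"ty":0.03,"tz":0,"rx":0,"ry":0,"rz":0,"hand":0.7},
  {"tx":0,"ty":0.03,"tz":0,"rx":0,"ry":0,"rz":0,"hand":0.7},
  {"tx":0,"ty":0.03,"tz":0,"rx":0,"ry":0,"rz":0,"hand":0.7},
  {"tx":0,"ty":0.025,"tz":0,"rx":0,"ry":0,"rz":0,"hand":0.7},
  {"tx":0,"ty":0.01,"tz":0,"rx":0,"ry":0,"rz":0,"hand":0.7},
], grip_force=30)

```text
time_s: 25.4
tool_pos: [0.6284, 0.1153, 0.1715]
tool_rot: [0.002, 1.0, 0.019, 0.0]
contact_force: [8.3, 3.6, -16.4]
gripper_width: 0.0195
```

```bash
python3 - <<'E'
from h import *
from rig import get_obs,viewer
o=get_obs();print(o["joint_positions"],o["contact_force"],o["gripper_width"])
p=viewer.camera("side");cv2.imwrite("pics/s27.png",cv2.resize(p["pixels"][60:270,270:470,::-1],None,fx=2.8,fy=2.8))
E
```

```text
[-0.07100042  0.52089361 -0.28723357  1.70700584  0.18039875  0.94030285
 -1.96123688] [  8.30849039   3.57103438 -16.43835555] 0.019488591428000416
```

View pics/s27.png

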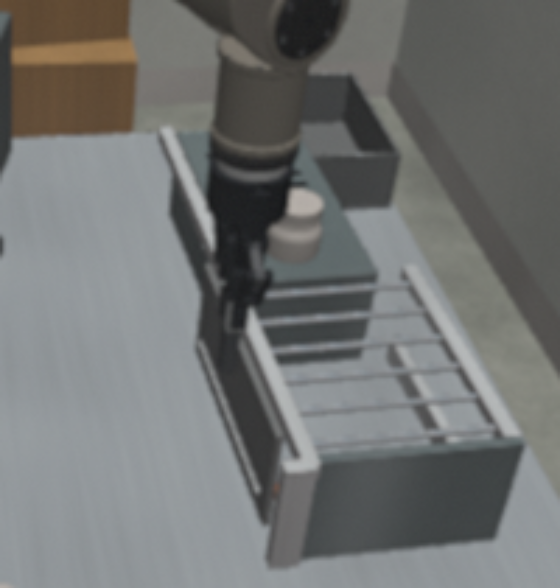

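Request:
step_arm([
  {"tx":0,"ty":0.008,"tz":0,"rx":0,"ry":0,"rz":0,"hand":0.7},
  {"tx":0,"ty":0.008,"tz":0,"rx":0,"ry":0,"rz":0,"hand":0.7},
  {"tx":0,"ty":0.006,"tz":0,"rx":0,"ry":0,"rz":0,"hand":0.7},
], grip_force=30)

```text
time_s: 25.82
tool_pos: [0.6291, 0.0955, 0.1715]
tool_rot: [0.001, 1.0, 0.02, 0.0]
contact_force: [7.5, 2.8, -17.5]
gripper_width: 0.0193
```

Request:
step_arm([
  {"tx":0,"ty":0.004,"tz":0,"rx":0,"ry":0,"rz":0,"hand":0.7},
  {"tx":0,"ty":0.004,"tz":0,"rx":0,"ry":0,"rz":0,"hand":0.7},
], grip_force=30)

```text
time_s: 26.08
tool_pos: [0.6295, 0.0877, 0.1715]
tool_rot: [0.001, 1.0, 0.02, 0.0]
contact_force: [8.6, 2.0, -17.9]
gripper_width: 0.0193
```

Request:
step_arm([
  {"tx":0,"ty":0.003,"tz":0,"rx":0,"ry":0,"rz":0,"hand":0.7},
  {"tx":0,"ty":0.003,"tz":0,"rx":0,"ry":0,"rz":0,"hand":0.7},
], grip_force=30)

```text
time_s: 26.32
tool_pos: [0.6297, 0.0818, 0.1715]
tool_rot: [0.001, 1.0, 0.021, 0.0]
contact_force: [8.7, 2.6, -17.7]
gripper_width: 0.0193
```

Request:
step_arm([
  {"tx":0,"ty":0.003,"tz":0,"rx":0,"ry":0,"rz":0,"hand":0.7},
  {"tx":0,"ty":0.002,"tz":0,"rx":0,"ry":0,"rz":0,"hand":0.7},
], grip_force=30)

```text
time_s: 26.58
tool_pos: [0.6299, 0.0778, 0.1715]
tool_rot: [0.001, 1.0, 0.021, 0.0]
contact_force: [9.0, 7.7, -18.9]
gripper_width: 0.0191
```

```bash
python3 - <<'E'
from h import *
from rig import get_obs,viewer
p=viewer.camera("side");cv2.imwrite("pics/s28.png",cv2.resize(p["pixels"][150:280,310:470,::-1],None,fx=4,fy=4))
E
```

```text
(no output)
```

View pics/s28.png

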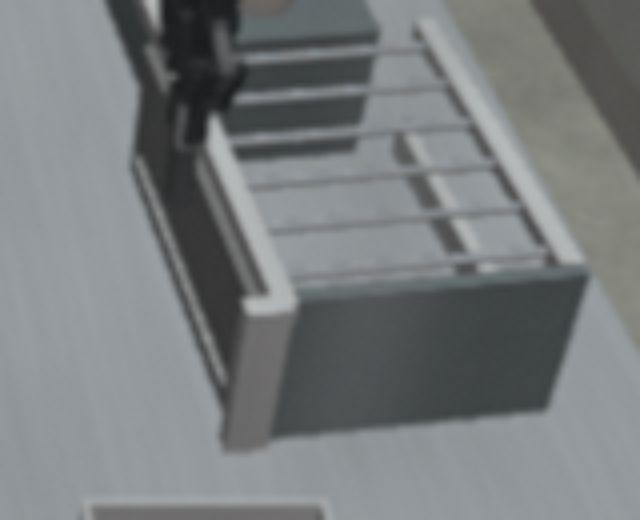

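The y-force is rising to 7.7 N and the panel meets the post. One more small push to confirm the stop.

Request:
step_arm([
  {"tx":0,"ty":0.002,"tz":0,"rx":0,"ry":0,"rz":0,"hand":0.7},
  {"tx":0,"ty":0,"tz":0,"rx":0,"ry":0,"rz":0,"hand":0.7},
], grip_force=30)

```text
time_s: 26.88
tool_pos: [0.6298, 0.0778, 0.1715]
tool_rot: [-0.0, 1.0, 0.022, 0.0]
contact_force: [9.0, 9.1, -18.9]
gripper_width: 0.0194
```

Request:
step_arm([
  {"tx":0,"ty":0,"tz":0,"rx":0,"ry":0,"rz":0,"hand":0.2},
  {"tx":0,"ty":0,"tz":0,"rx":0,"ry":0,"rz":0,"hand":-0.3},
  {"tx":0,"ty":0,"tz":0,"rx":0,"ry":0,"rz":0,"hand":-0.4},
  {"tx":0,"ty":0,"tz":-0.03,"rx":0,"ry":0,"rz":0,"hand":-0.4},
  {"tx":0,"ty":0,"tz":-0.05,"rx":0,"ry":0,"rz":0,"hand":-0.4},
], grip_force=20)

```text
time_s: 27.5
tool_pos: [0.6284, 0.0744, 0.2533]
tool_rot: [0.002, 1.0, 0.02, -0.002]
contact_force: [0.7, -0.5, -0.4]
gripper_width: 0.0596
```

Request:
step_arm([
  {"tx":-0.04,"ty":0,"tz":-0.03,"rx":0,"ry":0,"rz":0,"hand":-0.4},
  {"tx":-0.04,"ty":0,"tz":-0.02,"rx":0,"ry":0,"rz":0,"hand":-0.4},
  {"tx":-0.03,"ty":0,"tz":0,"rx":0,"ry":0,"rz":0,"hand":-0.4},
  {"tx":0,"ty":0,"tz":0,"rx":0,"ry":0,"rz":0,"hand":-0.4},
], grip_force=20)

```text
time_s: 28.0
tool_pos: [0.5182, 0.0704, 0.3049]
tool_rot: [0.002, 1.0, 0.02, 0.001]
contact_force: [0.4, -0.5, -0.1]
gripper_width: 0.0597
```

```bash
python3 - <<'E'
from h import *
from rig import get_obs,viewer
print(get_obs()["contact_force"])
for c in("side","top"):
    p=viewer.camera(c);cv2.imwrite(f"pics/{c}_end.png",p["pixels"][:,:,::-1])
    print([( q,[round(float(v),3) for v in d["location"]],round(d["score"],2)) for q in("handle","jaw_tip","cover","hatch_fin","spanner","adapter","spacer","meter","grease") for d in viewer.place_of(p,q)[:1]])
    if c=="side":cv2.imwrite("pics/s29.png",cv2.resize(p["pixels"][120:280,300:470,::-1],None,fx=3.5,fy=3.5))
    X=cloud(p);m=(abs(X[...,0]-.63)<.02)&(X[...,1]<.25)&(X[...,1]>-.15)&(X[...,2]>.135)&(X[...,2]<.18);P=X[m];print(len(P),P.mean(0) if len(P) else 0)
E
```

```text
[ 0.39682281 -0.49498084 -0.144314  ]
[('jaw_tip', [0.567, -0.384, 0.062], 0.88), ('cover', [0.604, -0.207, 0.023], 0.93), ('hatch_fin', [0.629, 0.077, 0.152], 0.75), ('spanner', [0.355, 0.193, 0.002], 0.79), ('adapter', [0.646, -0.394, 0.005], 0.61), ('spacer', [0.379, -0.147, -0.001], 0.69), ('meter', [0.373, 0.436, 0.002], 0.83), ('grease', [0.727, 0.273, 0.116], 0.61)]
113 [0.6275214  0.07138871 0.1584237 ]
[('handle', [0.434, -0.33, 0.117], 0.76), ('jaw_tip', [0.569, -0.385, 0.065], 0.78), ('cover', [0.604, -0.208, 0.018], 0.67), ('spanner', [0.356, 0.191, 0.001], 0.69), ('adapter', [0.644, -0.392, 0.004], 0.61), ('spacer', [0.381, -0.138, 0.002], 0.49), ('meter', [0.369, 0.435, 0.002], 0.81), ('grease', [0.731, 0.275, 0.116], 0.76)]
0 0
```

View pics/side_end.png

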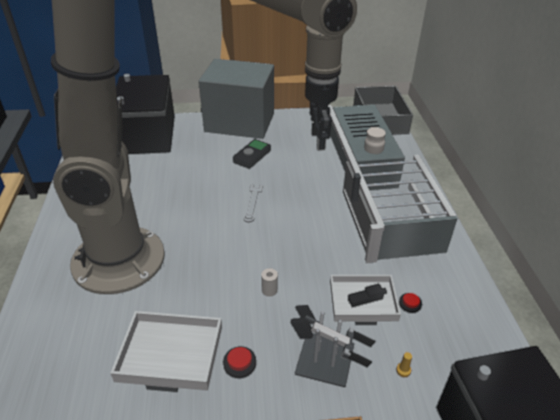

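View pics/s29.png

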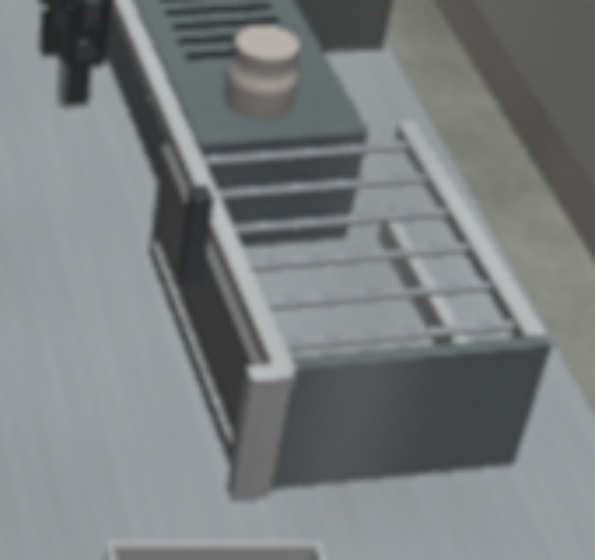

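View pics/top_end.png

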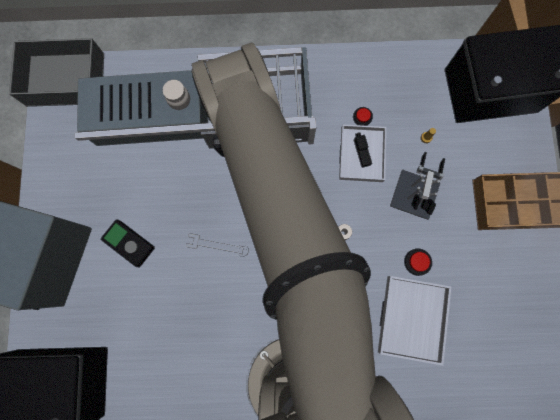

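```bash
python3 -c "
from rig import workorder
print(workorder.close_job())"
```

```text
the job is handed in; nothing more can be done
None
```

The job is done and was handed in at about 28.5 s of the 62 s. I took the reacher from its rest and squeezed the trigger to lift the cover out of the bay. I then laid the cover in the smaller tray, put the reacher back on its rest and slid the hatch shut by its fin.

Last checks before hand-in:
- **Cover:** it lies flat near the tray's centre, measured at (0.604, -0.207), with its underside at about 0.018–0.023 m.
- **Reacher:** its shaft sits in both saddles. The handle is within about 5 mm of its place and the jaw tips are back where they started.
- **Hatch:** the panel meets the frame post. Under a last push it did not move while the force along the slide rose to 9 N.
- **Other things:** the spanner, adapter, spacer, meter and grease jar are within a few mm of their start positions, and the arm is clear of everything.
- **Not checked at the end:** the busbar was hidden behind the shut hatch. It showed no shift in the pictures taken up to the lift.

Three things went off plan:
- One move call was refused because its rows left out unused values; I resent it.
- Lowering in front of the bay stopped at the wrist joints' limits, about 30 mm high. I went in at that height and lowered inside.
- On release, one jaw still touched the cover. I moved the reacher about 6 mm sideways before lifting away.

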